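# Riddle the ball knobs for the magnifier stands

## Task

Lift the tipping tray by its bar so that all the mixed ball knobs roll out onto the grate and the small ones drop through into the catch box, then bring the tray back fully down. Pick the two big knobs left on the grate and lay each gently, not dropped, into the white rectangular parts tray; leave the monocular, the stand magnifier, the red loupe and the bottle where they are.

Things in the scene. Friction and masses are not known exactly. Their poses are not given: they have to be found in the camera images.
- station: Fixed grey metal sorting station. Origin on the table under the tipping tray's hinge line, z up, x along the hinge. -y side: open catch box (floor z = 6 mm) under a grate. Side walls at x = +-90 mm, tops z = 62 mm; backboard at y = -159 mm, top z = 92 mm; fascia under the tray's lip at y = -1 mm, top z = 68 mm. +y side: a 64 mm high stand under the tray.
- grate (a point): Middle of the grate, station point (0, -79, 56) mm. Six round steel bars 6 mm thick along x, 30 mm apart (24 mm gaps), y = -4 to -154 mm. Crowned: tops z = 58 mm at x = 0, 52 mm at the ends, so a big knob rolls outwards and rests between two bars, mostly against a side wall. A rib on x = 0 (5 mm thick, top z = 69 mm) makes two lanes.
- rest_side (a point): A point on the grate by its +x side wall (station point (66, -79, 75) mm), such as where a big knob's centre comes to rest (z = 70 to 80 mm). Fingers that straddle a knob along the station's x may reach down to z = 65 mm: that clears the 62 mm side walls and still takes the ball below its middle.
- tip_tray (a joint): Hinge of the tipping tray, rad: 0 = level, fully down (the start), 1.3 = stop, tipped steeply over the grate. Axis along the station's x through y = 3, z = 74 mm; positive lifts the bar side. Softly damped: let go, it sinks back to 0 by itself in a few seconds. Knobs begin to roll out near 0.5 rad; at 1.1 rad, held for half a second, all are out.
- tray_bar (a point): Middle of the tray's lifting bar: round steel, 12 mm thick, along the station's x, 108 mm free between two brackets. Tray down: station point (0, 171, 96) mm, i.e. 168 mm out from and 22 mm above the hinge axis; 48 mm outside the tray's end wall. Pinch it from above across the bar; the bar can turn between the fingers as the tray swings.
- tray_mid (a point): Middle of the tipping tray's floor (station point (0, 63, 74) mm when down). Aluminium tray 168 mm along x by 120 mm, walls 30 mm high, open towards the grate, low divider on x = 0. At the start it carries all six knobs: one big one in each lane, and four small ones.
- parts_tray: White rectangular open tray, fixed to the table, 150 (x) x 110 (y) x 20 mm high, walls 4 mm, floor about 4 mm thick. Origin at the centre of its underside.
- cap_dish: White round dish with a few lens caps, 128 mm wide, 18 mm high, fixed; not part of the job. It and the parts tray may have changed places.
- big_a: Big ball knob, black plastic, 48 mm ball with a 20 mm flat on one side; 85 g. Origin at the middle of the flat, so it turns with the knob: use its _mid point.
- big_a_mid (a point): Centre of the ball of big_a (radius 24 mm).
- big_b: Big ball knob, black plastic, 48 mm ball with a 20 mm flat on one side; 85 g. Origin at the middle of the flat, so it turns with the knob: use its _mid point.
- big_b_mid (a point): Centre of the ball of big_b (radius 24 mm).
- small_a_mid (a point): Centre of a small ball knob, same black plastic, 18 mm ball (radius 9 mm) with a 7 mm flat; it falls between the bars.
- small_b_mid (a point): Centre of a small ball knob, same black plastic, 18 mm ball (radius 9 mm) with a 7 mm flat; it falls between the bars.
- small_c_mid (a point): Centre of a small ball knob, same black plastic, 18 mm ball (radius 9 mm) with a 7 mm flat; it falls between the bars.
- small_d_mid (a point): Centre of a small ball knob, same black plastic, 18 mm ball (radius 9 mm) with a 7 mm flat; it falls between the bars.
- monocular: Bystander: Monocular standing upright, 34 mm wide, 75 mm high. Leave alone.
- folding_loupe: Bystander: Round red folding loupe, 68 mm wide, 12 mm high. Leave alone.
- stand_magnifier: Bystander: White round stand magnifier, 66 mm wide, 42 mm high. Leave alone.
- cleaner: Bystander: Cleaner bottle, 44 mm wide, 110 mm high. Leave alone.
Not all that is in view belongs to the job. What is shaped like the big_a but blue or green is not meant.

How it is judged:
By the outcome, as a careful person would: the job done as asked, in the order asked, and still so for the second after the job is handed in, with the robot touching nothing.
It also fails if it takes over 69 s, if anything falls off the work surface, if the arm or the gripper's body presses on something with over 40 N, if the wrist force passes 120 N, or if a joint passes its speed limit or range.

## Robot

A 6-joint arm with a two-finger parallel gripper is mounted at the origin on the work surface. World frame = base frame: x ahead of the robot, y to its left, z up, the work surface at z = 0. Lengths are in m, angles in rad, forces in N, time in s.
With the tool pointing down it reaches from about 0.225 to 0.875 m from the base axis. Payload 3.4 kg.
Tool frame: the origin (TCP) lies midway between the tips of the shut fingers; the grasp point (between the pads) lies 19 mm behind it (manip.pinch_z is the z of the grasp point in the tool frame, in m); z points along the fingers, x is the direction in which the jaws open and shut, and the axes are right-handed (so a half turn about z gives the same grasp; the last joint's range is limited). The gripper opens to 85 mm and grips with 20 to 120 N. Pads are 22 mm wide; open, the fingers measure 114 mm over their backs; the gripper's body (76 mm by 85 mm) begins 54 mm behind the grasp point. The pads swing forward as they close: fully open they stand 13 mm farther back than shut.
Start: joints at [-1.346, 0.276, 1.505, -0, 1.361, -0.121], TCP at [0.195, -0.541, 0.231] pointing down, gripper open.
Joint ranges: [-2.89, 2.89], [-0.75, 2.08], [0.22, 2.7], [-1.18, 4.32], [0.11, 2.71], [-2.7, 2.7]. Speed limits (rad/s): [2.57, 2.57, 3.14, 3.14, 3.14, 3.14].

## Interface

Orientations are given as a unit quaternion [w, x, y, z].
In Python, from rig import manip gives the robot as it stands. The module is installed in compiled form; this text tells all that it offers.
- The arm moves only by the tool drive_tool, never from a script. Its argument "steps" is a list of rows, each a list of 5 numbers: the shift along the tool's x, y, z in mm, then the turn about the tool's z in rad, then the gripper command: -1 is shut, 1 is fully open, values between are in proportion. A call has 1 to 5 rows; each row is the pose to reach, as a shift and turn from the pose measured when the call began, along the tool's axes at that moment; what a row does not reach only later rows make up. A row lasts 1/10 s, in which the tool goes at most 50 mm and 8.59 degrees, less where a joint would pass 70% of its speed; a pose out of reach is approached as far as the arm can. A call with a gripper value outside its range is refused whole. The fingers move at their own pace and stop on an object; "squeeze" is the grip in N (left out, the last holds). Time passes only in rows, so rows that repeat a pose let the fingers close. It gives the time, the measured TCP pose, the force and the opening at its end, in the units of the state.
- manip.get_state(): the state, without advancing time (a new reading comes with each control period).
- manip.get_image(name): name is "scene" or "top" or "wrist"; returns the picture (420x560x3 uint8, blue, green, red); there is no depth.
- manip.get_calibration(name): a dict with "camera_matrix" (3x3 intrinsics, pixels), "rvec" (rotation vector, rad) and "tvec" (3), from world to camera coordinates, as OpenCV has them. Camera axes: x right, y down, z forward; pixel columns grow to the right and rows downward; lengths in m; the calibration is good to about 2 mm. The wrist camera is an equidistant fisheye: a pixel r from the principal point sees the ray r / f radians off the axis. A picture is of the moment at which its call begins: read the wrist's pose just before it. get_calibration takes no time and is no camera call; for the wrist camera it gives the pose at the moment of the call.
- manip.sign_off(): hands the job in, once; it reports no verdict.
Trained networks look in the newest picture that a camera, given by its name, has taken for a name from the list of things; names that differ only in an ending like _2 or _b are one class to them, and where a whole thing is asked for, a point or a joint stands for the part that bears it (a point fixed in the world has none). Each returns a list of dicts, best first, with "conf" (0 to 1); they miss things now and then, are a little off and sometimes report something else, mostly with a low value. They report only what shows in the picture. A call takes as long as a camera call. They do not tell look-alikes from the thing itself.
- manip.masks_of(camera, name): "pixels" (420x560 bool, what is visible of it) and "location" ([column, row] in pixels, amid what is visible of it).
The state is a dict: "clock": time; "qpos": joint angles; "qd": joint speeds; "effort": joint torques, N m; "position": TCP position; "ee_rot": TCP orientation; "contact_force": force on the tool from outside, world axes, zero at the start; "moment": the same for the moment, N m; "width": finger opening in m.
Only numpy, scipy, OpenCV 4.12 (cv2) and the standard library are available. Lean on these libraries where they do the work, as an engineer would, in place of code of your own. Each camera call takes 0.05 s, during which the arm holds its last target.

## Working session

There is one attempt and no reset: what is moved stays moved. The work goes in short steps, Python scripts to look and compute and a tool call to move; the robot and the scene stay as the last step left them, time stands still between calls to the robot, and variables do not carry over. Pictures are saved under pics/ and viewed, and the job is handed in when it is done.

Besides the shell and the picture viewer there is one more tool, called after "Emit:" as a command line: name --pt "numbers of a row" for each row, then --argument value for the rest. drive_tool: Moves the arm, as the interface text tells. Its arguments: {"type":"object","properties":{"steps":{"type":"array","items":{"type":"array","items":{"type":"number"}}},"squeeze":{"type":"number"}},"required":["steps"]}

```bash
mkdir -p pics
cat > h.py <<'E'
import numpy as np, cv2
from rig import manip
def snap(cam,fn,crop=None,scale=1):
    im=manip.get_image(cam)
    o=im
    if crop: o=im[crop[1]:crop[3],crop[0]:crop[2]]
    if scale!=1: o=cv2.resize(o,None,fx=scale,fy=scale,interpolation=cv2.INTER_CUBIC)
    cv2.imwrite('pics/'+fn,o); return im
def cal(cam):
    c=manip.get_calibration(cam); R,_=cv2.Rodrigues(np.array(c['rvec'],float)); return np.array(c['camera_matrix']),R,np.array(c['tvec'],float).ravel()
def proj(cam,P):
    K,R,t=cal(cam); p=(R@np.atleast_2d(P).T).T+t; q=(K@p.T).T; return q[:,:2]/q[:,2:]
def ray(cam,uv):
    K,R,t=cal(cam); d=R.T@(np.linalg.inv(K)@np.array([uv[0],uv[1],1.])); return -R.T@t,d
def onz(cam,uv,z):
    c,d=ray(cam,uv); return c+d*(z-c[2])/d[2]
def st():
    s=manip.get_state(); print({k:np.round(s[k],4).tolist() for k in ['clock','qpos','position','ee_rot','contact_force','width']}); return s
E
python3 - <<'E'
from h import *
st(); print(manip.pinch_z)
snap('scene','s0.png'); snap('top','t0.png')
for n in ['station','tray_bar','parts_tray','cap_dish','big_a']:
    for c in ['top','scene']:
        for m in manip.masks_of(c,n)[:4]: 
            print(n,c,round(m['conf'],2),m['location'],m['pixels'].sum(), onz(c,m['location'],0.0).round(3))
st()
E
```

```text
{'clock': 0.0, 'qpos': [-1.346, 0.2766, 1.5061, -0.0, 1.3607, -0.121], 'position': [0.1948, -0.5404, 0.2304], 'ee_rot': [-0.0006, 0.8182, -0.5749, -0.0007], 'contact_force': [1.1239, 0.4715, -0.1756], 'width': 0.0854}
-0.0187
station top 0.66 [281.3, 221.8] 8999 [0.558 0.021 0.   ]
station scene 0.55 [284.8, 222.8] 12516 [0.557 0.031 0.   ]
station scene 0.28 [343.3, 209.8] 55 [0.423 0.084 0.   ]
tray_bar top 0.84 [235.3, 222.7] 2780 [0.554 0.143 0.   ]
tray_bar top 0.26 [417.0, 201.3] 2419 [ 0.619 -0.339  0.   ]
tray_bar scene 0.85 [322.6, 227.9] 3633 [0.497 0.095 0.   ]
parts_tray top 0.88 [419.1, 200.4] 2473 [ 0.622 -0.345  0.   ]
parts_tray scene 0.62 [175.3, 140.3] 2106 [ 0.614 -0.356  0.   ]
parts_tray scene 0.26 [302.6, 205.0] 44 [0.49  0.015 0.   ]
cap_dish top 0.91 [408.6, 260.8] 1811 [ 0.461 -0.314  0.   ]
cap_dish scene 0.8 [229.0, 121.3] 1286 [ 0.46  -0.332  0.   ]
big_a top 0.79 [176.7, 169.7] 254 [0.694 0.305 0.   ]
big_a top 0.68 [245.5, 239.1] 294 [0.511 0.115 0.   ]
big_a top 0.64 [308.5, 136.9] 228 [ 0.791 -0.049 -0.   ]
big_a top 0.53 [186.5, 139.9] 251 [0.777 0.282 0.   ]
big_a scene 0.94 [275.5, 348.4] 468 [0.764 0.262 0.   ]
big_a scene 0.89 [325.5, 203.2] 434 [0.443 0.044 0.   ]
big_a scene 0.8 [301.9, 227.3] 446 [0.534 0.065 0.   ]
big_a scene 0.78 [203.4, 278.3] 363 [0.787 0.043 0.   ]
{'clock': 0.6, 'qpos': [-1.346, 0.2759, 1.5049, -0.0, 1.3607, -0.121], 'position': [0.1949, -0.541, 0.2313], 'ee_rot': [0.0, 0.8182, -0.5749, 0.0], 'contact_force': [-0.7547, 0.0473, -0.7541], 'width': 0.0854}
```

View pics/s0.png

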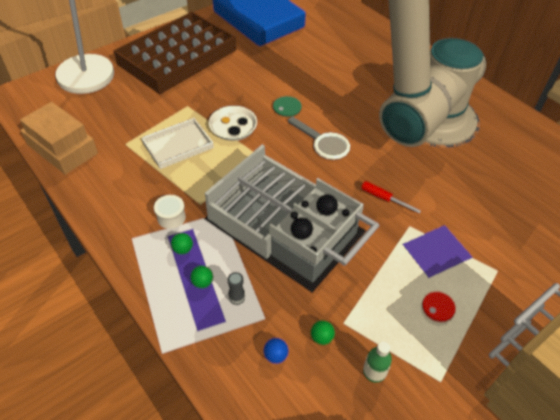

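View pics/t0.png

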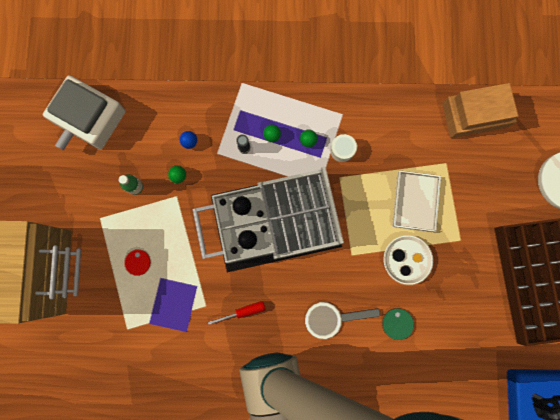

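Run:
```python
import cv2
im=cv2.imread('pics/t0.png'); cv2.imwrite('pics/t0c.png',cv2.resize(im[140:310,180:360],None,fx=4.4,fy=3.5,interpolation=cv2.INTER_CUBIC))
```

```text
(no output)
```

View pics/t0c.png

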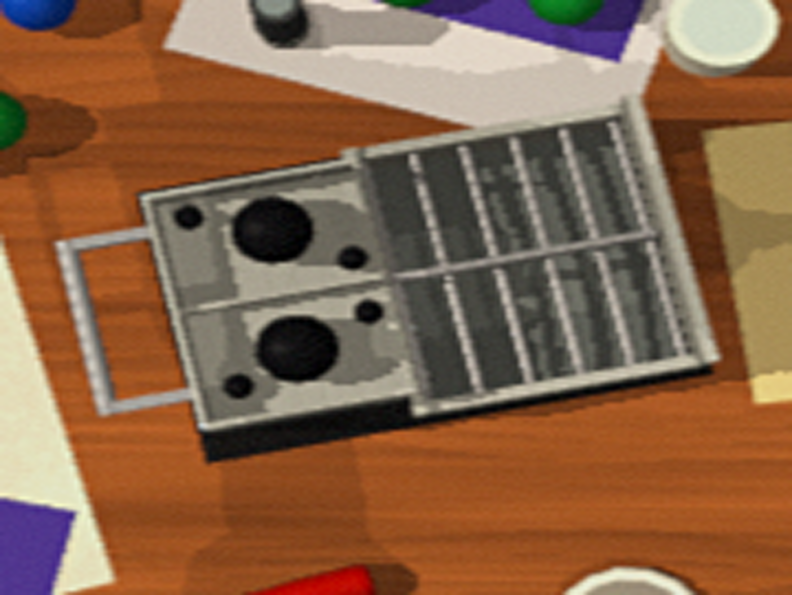

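The top view shows the station with its tray side to the left: bar around (199,233), the two big black knobs at (242,206) and (247,240), the grate on the right. The white rectangular parts tray is at (418,200), and the round cap dish is at (408,260). The blue ball and the three green balls (188,140), (177,174), (272,132) and (308,138) are decoys. I'll fit the station pose next.

```bash
cat > fit.py <<'E'
from h import *
from scipy.optimize import least_squares
c=lambda u,v:(180+u/4.4,140+v/3.5)
obs=[((0,171,96),c(85,327)),((-90,-160,92),c(632,97)),((90,-160,92),c(716,362)),((0,-156,69),c(655,236)),((0,120,104),None)]
obs=[o for o in obs if o[1]]
def T(p,P):
    P=np.atleast_2d(P)/1000; a=p[2]; R=np.array([[np.cos(a),-np.sin(a),0],[np.sin(a),np.cos(a),0],[0,0,1]]); return P@R.T+[p[0],p[1],0]
if __name__=='__main__':
    best=None
    for a0 in (-1.4,1.4,0,3):
     for sgn in (1,-1):
        O=[((sgn*o[0][0],)+o[0][1:],o[1]) for o in obs]
        f=lambda p:(proj('top',T(p,[o[0] for o in O]))-[o[1] for o in O]).ravel()
        r=least_squares(f,[.55,.05,a0])
        print(sgn,r.x.round(4),r.cost.round(2))
        if best is None or r.cost<best.cost: best=r
    p=best.x; print(f(p).round(1)); np.save('st.npy',p)
    for cam,fn in (('top','t0'),('scene','s0')):
        im=cv2.imread(f'pics/{fn}.png'); im=cv2.resize(im,None,fx=3,fy=3)
        L=[[(-54,171,96),(54,171,96)]]+[[(-85,y,53),(85,y,53)] for y in range(-154,0,30)]+[[(0,-154,69),(0,-4,69)]]+[[(s*90,-159,62),(s*90,0,62)] for s in(-1,1)]+[[(-90,-159,92),(90,-159,92)],[(-84,123,104),(84,123,104)],[(-84,3,104),(-84,123,104)]]
        for a,b in L:
            q=(proj(cam,T(p,[a,b]))*3).astype(int); cv2.line(im,tuple(q[0]),tuple(q[1]),(0,0,255),1)
        x,y=(540,450) if cam=='top' else (580,420)
        cv2.imwrite(f'pics/ov_{cam}.png',im[y:y+450,x:x+600])
    for m,cam in ((None,'x'),):pass
    print('bar',T(p,(0,171,96)),'rests',T(p,[(66,-79,75),(-66,-79,75)]))
E
python3 fit.py
```

```text
1 [0.5577 0.0535 0.2211] 5665.24
-1 [0.5551 0.0531 0.2297] 10.24
1 [0.5577 0.0535 0.2212] 5665.24
-1 [0.5551 0.0531 0.2297] 10.24
1 [0.5577 0.0535 0.2211] 5665.24
-1 [0.5551 0.0531 0.2297] 10.24
1 [0.5577 0.0535 0.2212] 5665.24
-1 [0.5551 0.0531 0.2297] 10.24
[ 1.2  0.2  0.3  2.8 -2.2 -2.4  0.7 -0.4]
bar [[0.51619667 0.21963419 0.096     ]] rests [[ 0.63737697 -0.00877627  0.075     ]
 [ 0.50884299 -0.03882649  0.075     ]]
```

View pics/ov_top.png

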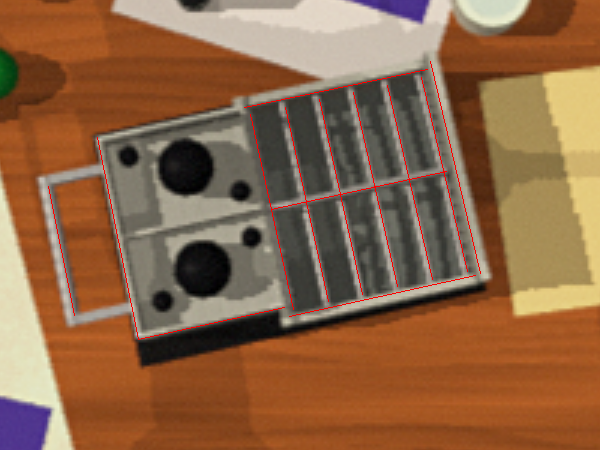

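View pics/ov_scene.png

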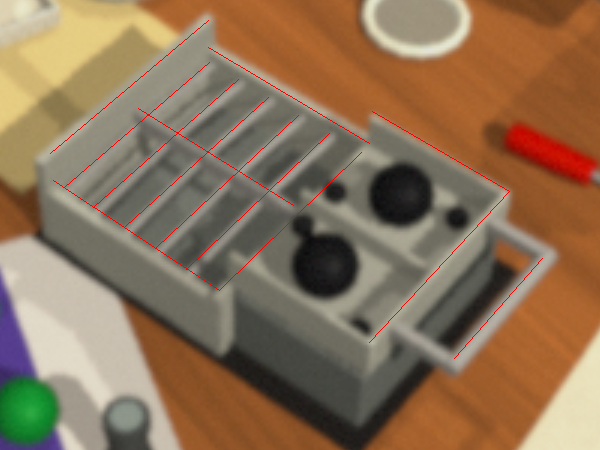

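```bash
cat > fit2.py <<'E'
from fit import *
t=lambda u,v:((540+u-1)/3,(450+v-1)/3)
s=lambda u,v:((580+u-1)/3,(420+v-1)/3)
O=[('top',(0,171,96),t(57,250)),('top',(0,123,104),t(117,238)),('top',(0,-160,92),t(461,168)),('top',(0,-34,68),t(307,201)),
('scene',(0,171,96),s(504,310)),('scene',(0,-160,92),s(124,88)),('scene',(0,123,104),s(440,268))]
f=lambda p:np.concatenate([proj(c,T(p,[P]))[0]-q for c,P,q in O[:]])
r=least_squares(f,np.load('st.npy'),loss='soft_l1'); print(r.x.round(4)); print(f(r.x).reshape(-1,2).round(1))
p=r.x; np.save('st.npy',p)
print('mm/px',1/np.linalg.norm(np.diff(proj('top',T(p,[(0,0,94),(0,1,94)])),axis=0)))
print('bar',T(p,(0,171,96)),'tool x dir',p[2]+np.pi/2)
for cam,fn in (('top','t0'),('scene','s0')):
        im=cv2.imread(f'pics/{fn}.png'); im=cv2.resize(im,None,fx=3,fy=3)
        L=[[(-54,171,96),(54,171,96)]]+[[(-85,y,53),(85,y,53)] for y in range(-154,0,30)]+[[(0,-154,69),(0,-4,69)]]+[[(s*90,-159,62),(s*90,0,62)] for s in(-1,1)]+[[(-90,-159,92),(90,-159,92)],[(-84,123,104),(84,123,104)],[(-84,3,104),(-84,123,104)]]
        for a,b in L:
            q=(proj(cam,T(p,[a,b]))*3+1).astype(int); cv2.line(im,tuple(q[0]),tuple(q[1]),(0,0,255),1)
        x,y=(540,450) if cam=='top' else (580,420)
        cv2.imwrite(f'pics/ov2_{cam}.png',im[y:y+450,x:x+600])
E
python3 fit2.py
```

```text
[0.5566 0.0542 0.231 ]
[[ 1.4  0.1]
 [ 0.3 -0.4]
 [-1.6 -0.9]
 [-0.2 -0. ]
 [-1.3  0. ]
 [ 2.5 -0.3]
 [ 0.9 -0.4]]
mm/px 2.4587048252237342
bar [[0.51746689 0.22069859 0.096     ]] tool x dir 1.8017981462098618
```

View pics/ov2_top.png

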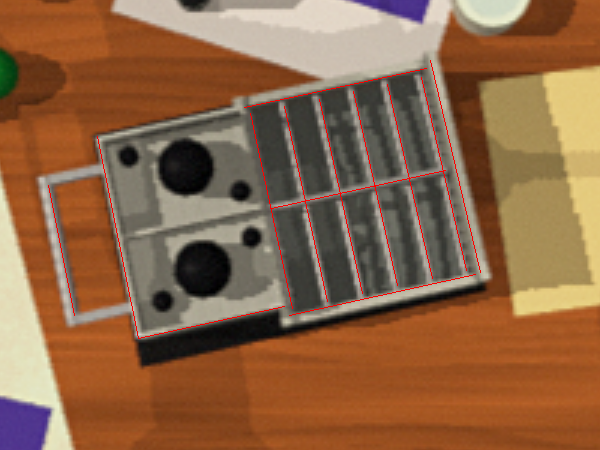

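View pics/ov2_scene.png

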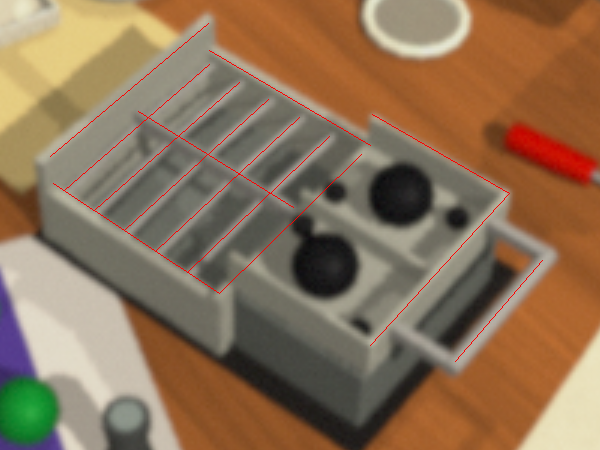

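The bar axis shows about 3 mm further out than the fit in both views, so I'll use (0,174,96). Now I'll move above the bar.

```bash
cat >> h.py <<'E'
from scipy.spatial.transform import Rotation as Ro
def rel(P,yaw):
    s=manip.get_state(); w,x,y,z=s['ee_rot']; R=Ro.from_quat([x,y,z,w]).as_matrix()
    d=R.T@(np.array(P)-s['position'])*1000
    y0=np.arctan2(R[1,0],R[0,0]); dy=-(yaw-y0); dy=(dy+np.pi/2)%np.pi-np.pi/2
    print('shift',d.round(1),'turn',round(dy,3)); return d,dy
E
python3 - <<'E'
from fit import *
from h import *
p=np.load('st.npy'); b=T(p,(0,174,96))[0]; print(b)
rel([b[0],b[1],0.18],p[2]+np.pi/2)
for n in range(1): 
    for m in manip.masks_of('top','parts_tray')[:1]:
        c=cv2.minAreaRect(cv2.findContours(m['pixels'].astype(np.uint8),0,2)[0][0]); print(c, onz('top',c[0],.02), [onz('top',q,.02).round(3) for q in cv2.boxPoints(c)])
E
```

```text
[0.51678003 0.2236189  0.096     ]
shift [-610.3 -562.    51.3] turn 0.115
((416.2001037597656, 200.4000244140625), (44.40443420410156, 57.8001823425293), 7.125016689300537) [ 0.61846192 -0.33136394  0.02      ] [array([ 0.549, -0.263,  0.02 ]), array([ 0.702, -0.284,  0.02 ]), array([ 0.689, -0.401,  0.02 ]), array([ 0.537, -0.377,  0.02 ])]
```

Emit:
drive_tool --pt "-37 -34 0 0.115 0" --pt "-73 -68 0 0.115 0" --pt "-110 -102 0 0.115 0" --pt "-146 -136 0 0.115 0" --pt "-183 -170 0 0.115 0" --squeeze 40

```text
clock: 1.15
position: [0.2932, -0.3097, 0.2315]
ee_rot: [-0.0, 0.784, -0.621, 0.001]
contact_force: [1.2, 0.3, 0.2]
width: 0.0426
```

```bash
cat > go.py <<'E'
import sys
from fit import *
from h import *
p=np.load('st.npy')
def bar(): b=T(p,(0,174,96))[0]; return rel([b[0],b[1],float(sys.argv[1])],p[2]+np.pi/2)
if __name__=='__main__': st(); bar()
E
python3 go.py 0.18
```

```text
{'clock': 1.15, 'qpos': [-0.9766, 0.0482, 1.7906, 0.0004, 1.3018, 0.3642], 'position': [0.2932, -0.3097, 0.2315], 'ee_rot': [-0.0, 0.7835, -0.6214, 0.0005], 'contact_force': [1.173, 0.3171, 0.1547], 'width': 0.0426}
shift [-468.4 -339.2   51.4] turn -0.001
```

Emit:
drive_tool --pt "-40 -29 0 0 0" --pt "-80 -58 0 0 0" --pt "-120 -87 0 0 0" --pt "-160 -116 0 0 0" --pt "-200 -145 0 0 0"

```text
clock: 1.65
position: [0.3892, -0.0801, 0.2319]
ee_rot: [-0.0, 0.783, -0.621, 0.001]
contact_force: [0.7, 0.2, 0.4]
width: 0.0426
```

Emit:
drive_tool --pt "-40 -29 0 0 0" --pt "-80 -58 0 0 0" --pt "-120 -87 0 0 0" --pt "-160 -116 0 0 0" --pt "-200 -145 0 0 0"

```text
clock: 2.15
position: [0.4854, 0.1499, 0.2321]
ee_rot: [-0.0, 0.784, -0.621, 0.002]
contact_force: [1.2, -0.9, 1.3]
width: 0.0426
```

```bash
python3 go.py 0.18
```

```text
{'clock': 2.15, 'qpos': [0.1639, 0.1728, 1.6424, -0.002, 1.3234, 1.5049], 'position': [0.4854, 0.1499, 0.2321], 'ee_rot': [-0.0004, 0.7837, -0.6212, 0.0017], 'contact_force': [1.23, -0.9409, 1.2551], 'width': 0.0426}
shift [-64.7 -47.2  52.1] turn -0.001
```

Emit:
drive_tool --pt "-35 -25 20 0 0" --pt "-65 -47 45 0 0" --pt "-65 -47 45 0 0" --pt "-65 -47 45 0 0"

```text
clock: 2.55
position: [0.5159, 0.2241, 0.1862]
ee_rot: [0.001, 0.784, -0.62, 0.001]
contact_force: [-0.1, 0.0, 0.0]
width: 0.0429
```

```bash
python3 - <<'E'
from h import *
st(); snap('wrist','w1.png'); snap('top','t1.png',(160,160,300,290),5); 
c=manip.get_calibration('wrist'); print(c)
E
python3 go.py .077
```

```text
{'clock': 2.55, 'qpos': [0.288, 0.2862, 1.6057, -0.003, 1.2496, 1.6277], 'position': [0.5159, 0.2241, 0.1862], 'ee_rot': [0.0008, 0.7842, -0.6205, 0.0012], 'contact_force': [-0.0976, 0.0199, 0.0389], 'width': 0.0429}
{'camera_matrix': array([[325.1922621 ,   0.        , 274.17942047],
       [  0.        , 325.1922621 , 213.25712066],
       [  0.        ,   0.        ,   1.        ]]), 'rvec': array([-2.26939813,  1.80282582,  0.26165299]), 'tvec': array([0.09910099, 0.50437887, 0.49940906])}
{'clock': 2.65, 'qpos': [0.2859, 0.2836, 1.6055, -0.003, 1.2495, 1.6278], 'position': [0.5164, 0.223, 0.1877], 'ee_rot': [-0.0004, 0.7835, -0.6214, 0.0021], 'contact_force': [-0.062, -0.0802, -1.1385], 'width': 0.0427}
shift [-8.000e-01 -1.000e-01  1.107e+02] turn -0.001
```

View pics/w1.png

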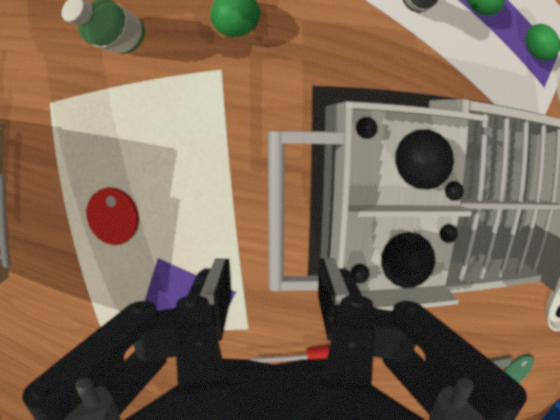

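View pics/t1.png

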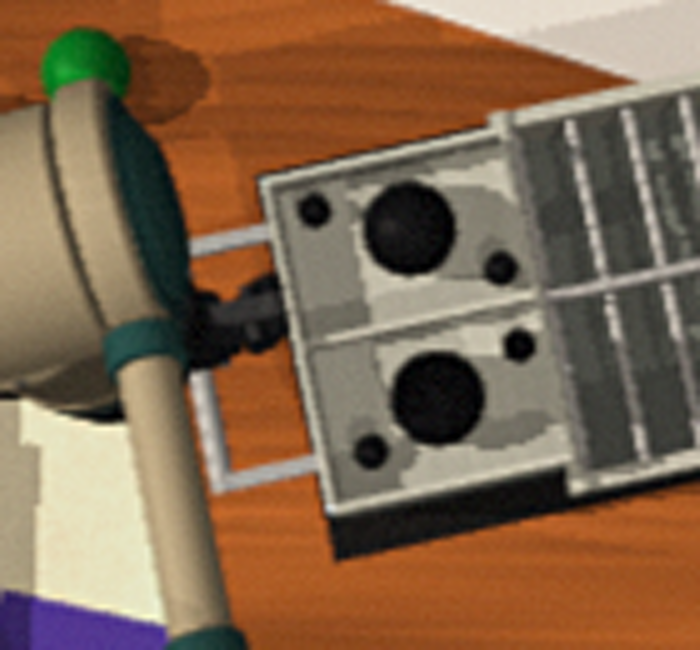

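The wrist view shows the bar at column ~277, rows 135–290, between the fingers. Their gap is centred at about 274.

```bash
cat >> h.py <<'E'
def wray(uv):
    K,R,t=cal('wrist'); n=cv2.fisheye.undistortPoints(np.array([[uv]],float),K,np.zeros(4))[0,0]
    return -R.T@t, R.T@np.array([n[0],n[1],1.])
def wonz(uv,z):
    c,d=wray(uv); return c+d*(z-c[2])/d[2]
E
python3 - <<'E'
from h import *; from fit import T
p=np.load('st.npy'); a=p[2]
for uv in ((277,137),(277,210),(277,288),(462,204),(340,210)):
    z=.096 if uv[0]<300 else .069 if uv[0]>400 else .104
    w=wonz(uv,z); d=w[:2]-p[:2]; print(w.round(4), 'station',(np.cos(a)*d[0]+np.sin(a)*d[1]).round(4),(-np.sin(a)*d[0]+np.cos(a)*d[1]).round(4))
E
```

```text
[0.5752 0.2339 0.096 ] station 0.0593 0.1707
[0.5219 0.2214 0.096 ] station 0.0044 0.1707
[0.4562 0.2059 0.096 ] station -0.063 0.1706
[0.56   0.0498 0.069 ] station 0.0023 -0.0051
[0.5347 0.1765 0.104 ] station 0.0066 0.1241
```

Emit:
drive_tool --pt "1 0 35 0 0" --pt "1 0 70 0 0" --pt "1 0 100 0 0" --pt "1 0 111 0 0" --pt "1 0 111 0 0"

```text
clock: 3.15
position: [0.5164, 0.2206, 0.0764]
ee_rot: [0.0, 0.783, -0.622, 0.002]
contact_force: [-0.2, 0.4, 0.5]
width: 0.043
```

Emit:
drive_tool --pt "0 0 0 0 -1" --pt "0 0 0 0 -1" --pt "0 0 0 0 -1" --pt "0 0 0 0 -1" --pt "0 0 0 0 -1" --squeeze 40

```text
clock: 3.65
position: [0.5173, 0.2229, 0.0786]
ee_rot: [-0.002, 0.783, -0.622, 0.001]
contact_force: [-1.2, 4.2, 2.3]
width: 0.0109
```

Emit:
drive_tool --pt "1 0 -8 0 -1" --pt "3 0 -17 0 -1" --pt "5 0 -25 0 -1" --pt "8 0 -33 0 -1" --pt "8 0 -33 0 -1"

```text
clock: 4.15
position: [0.5192, 0.2153, 0.1131]
ee_rot: [-0.003, 0.783, -0.623, 0.001]
contact_force: [-0.4, 2.7, -2.5]
width: 0.0106
```

Run:
```python
from h import *
st(); snap('scene','s2.png',(180,120,400,300),3.3)
```

```text
{'clock': 4.15, 'qpos': [0.2683, 0.344, 1.7184, 0.0018, 1.0722, 1.6115], 'position': [0.5192, 0.2153, 0.1131], 'ee_rot': [-0.0033, 0.7826, -0.6226, 0.0014], 'contact_force': [-0.3809, 2.7393, -2.4582], 'width': 0.0106}
```

View pics/s2.png

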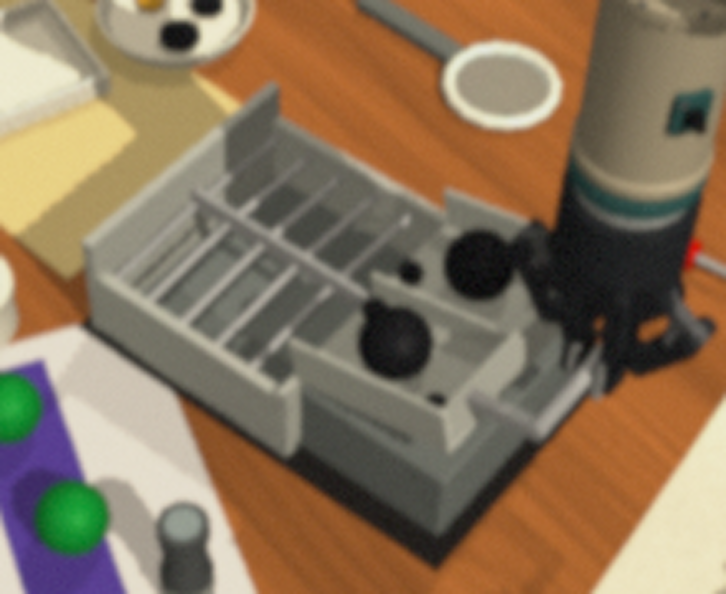

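The tray swings up in the grip and the knobs are still in it. I'll continue along the arc.

Emit:
drive_tool --pt "3 0 -8 0 -1" --pt "6 0 -16 0 -1" --pt "10 0 -23 0 -1" --pt "14 0 -30 0 -1" --pt "18 0 -37 0 -1"

```text
clock: 4.7
position: [0.5232, 0.1982, 0.1505]
ee_rot: [-0.004, 0.782, -0.623, 0.001]
contact_force: [0.6, 4.9, -1.1]
width: 0.0106
```

Emit:
drive_tool --pt "5 0 -7 0 -1" --pt "10 0 -14 0 -1" --pt "16 0 -20 0 -1" --pt "22 0 -26 0 -1" --pt "28 0 -32 0 -1"

```text
clock: 5.2
position: [0.5295, 0.172, 0.1841]
ee_rot: [-0.006, 0.782, -0.623, 0.0]
contact_force: [0.1, 7.7, 1.9]
width: 0.0103
```

```bash
cat > bp.py <<'E'
from h import *
p=np.load('st.npy'); s=st(); a=p[2]; d=s['position'][:2]-p[:2]
y=(-np.sin(a)*d[0]+np.cos(a)*d[1])*1000; z=s['position'][2]*1000+19
print('y,z',y,z,'r',np.hypot(y-3,z-74),'th',np.arctan2(z-74,y-3)-np.arctan2(22,168))
E
python3 bp.py
```

```text
{'clock': 5.2, 'qpos': [0.1844, 0.2737, 1.6295, 0.0077, 1.2288, 1.5266], 'position': [0.5295, 0.172, 0.1841], 'ee_rot': [-0.006, 0.7823, -0.6228, 0.0004], 'contact_force': [0.0833, 7.7066, 1.9273], 'width': 0.0103}
y,z 120.88639267284492 203.09177343545818 r 174.81958570517165 th 0.7005255531053898
```

Emit:
drive_tool --pt "7 0 -5 0 -1" --pt "14 0 -10 0 -1" --pt "21 0 -14 0 -1" --pt "28 0 -18 0 -1" --pt "36 0 -22 0 -1"

```text
clock: 5.7
position: [0.5374, 0.1388, 0.2089]
ee_rot: [-0.009, 0.782, -0.623, -0.0]
contact_force: [-4.2, 9.7, 11.8]
width: 0.0102
```

Emit:
drive_tool --pt "8 0 -3 0 -1" --pt "16 0 -6 0 -1" --pt "24 0 -9 0 -1" --pt "34 0 -12 0 -1" --pt "34 0 -12 0 -1"

```text
clock: 6.2
position: [0.5457, 0.1043, 0.2231]
ee_rot: [-0.01, 0.782, -0.623, 0.001]
contact_force: [-1.7, 3.9, 8.0]
width: 0.0106
```

```bash
python3 bp.py
```

```text
{'clock': 6.2, 'qpos': [0.0547, 0.243, 1.5722, 0.0137, 1.3124, 1.3973], 'position': [0.5457, 0.1043, 0.2231], 'ee_rot': [-0.0096, 0.7819, -0.6233, 0.0008], 'contact_force': [-1.7147, 3.8543, 7.9728], 'width': 0.0106}
y,z 51.18897887950204 242.0726179142817 r 174.84445252283305 th 1.161360070703176
```

Now at about 1.15 rad; hold and look.

Emit:
drive_tool --pt "0 0 1 0 -1" --pt "0 0 1 0 -1" --pt "0 0 1 0 -1" --pt "0 0 1 0 -1" --pt "0 0 1 0 -1"

```text
clock: 6.7
position: [0.5457, 0.104, 0.2232]
ee_rot: [-0.01, 0.782, -0.623, 0.001]
contact_force: [-1.2, 2.9, 6.4]
width: 0.0102
```

Emit:
drive_tool --pt "0 0 0 0 -1" --pt "0 0 0 0 -1" --pt "0 0 0 0 -1"

```text
clock: 7.0
position: [0.5458, 0.1038, 0.2233]
ee_rot: [-0.01, 0.782, -0.623, 0.001]
contact_force: [0.3, 2.2, 2.9]
width: 0.0103
```

```bash
python3 bp.py
python3 - <<'E'
from h import *
snap('scene','s3.png',(180,110,400,300),3.3); snap('top','t3.png',(180,140,360,310),4)
E
```

```text
{'clock': 7.0, 'qpos': [0.0543, 0.2425, 1.5724, 0.0131, 1.3119, 1.397], 'position': [0.5458, 0.1038, 0.2233], 'ee_rot': [-0.0097, 0.7819, -0.6233, 0.0013], 'contact_force': [0.2514, 2.1508, 2.9088], 'width': 0.0103}
y,z 50.70175102706842 242.2791963024354 r 174.9095336430865 th 1.1643632985985939
```

View pics/s3.png

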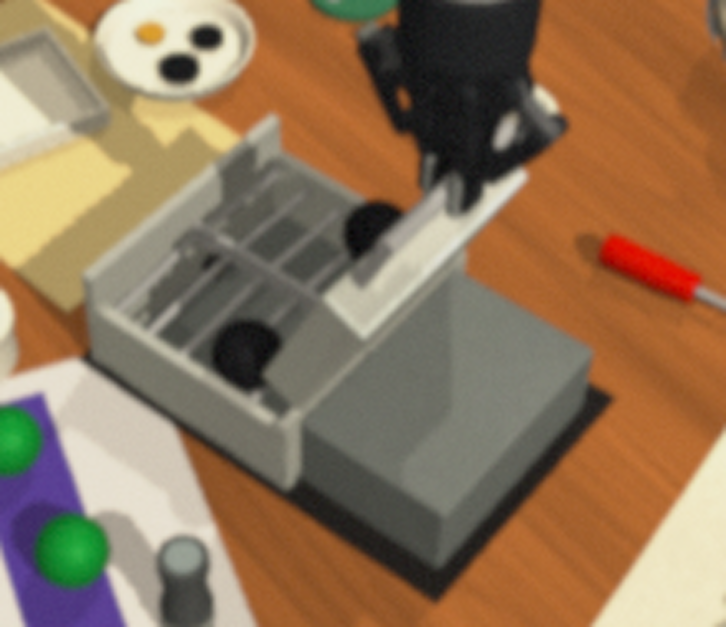

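View pics/t3.png

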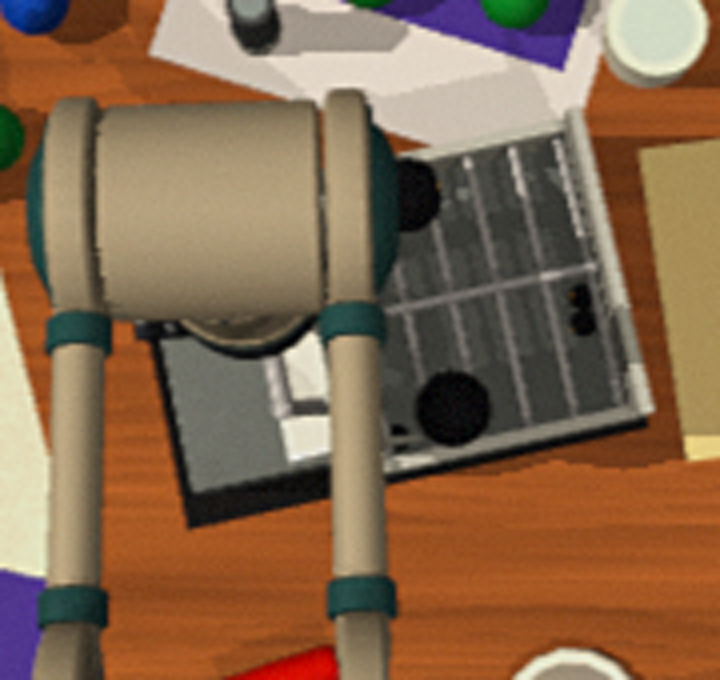

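Both big knobs lie on the grate and the tray has tipped steeply. Lowering back along the arc.

Emit:
drive_tool --pt "-10 0 3 0 -1" --pt "-18 0 6 0 -1" --pt "-26 0 9 0 -1" --pt "-34 0 12 0 -1" --pt "-42 0 16 0 -1"

```text
clock: 7.6
position: [0.5361, 0.1443, 0.2059]
ee_rot: [-0.008, 0.782, -0.623, 0.002]
contact_force: [1.3, -5.2, -1.7]
width: 0.0106
```

Emit:
drive_tool --pt "-8 0 4 0 -1" --pt "-15 0 8 0 -1" --pt "-22 0 13 0 -1" --pt "-29 0 18 0 -1" --pt "-35 0 24 0 -1"

```text
clock: 8.1
position: [0.5282, 0.1773, 0.1806]
ee_rot: [-0.006, 0.782, -0.623, 0.002]
contact_force: [1.7, -7.3, -5.1]
width: 0.0105
```

```bash
python3 bp.py
```

```text
{'clock': 8.1, 'qpos': [0.1966, 0.276, 1.6353, 0.0039, 1.2185, 1.5399], 'position': [0.5282, 0.1773, 0.1806], 'ee_rot': [-0.0057, 0.7824, -0.6228, 0.0024], 'contact_force': [1.6835, -7.3266, -5.0574], 'width': 0.0105}
y,z 126.28276673457445 199.63458206332672 r 176.0190012014563 th 0.6646346169464652
```

Emit:
drive_tool --pt "-6 0 7 0 -1" --pt "-12 0 14 0 -1" --pt "-18 0 21 0 -1" --pt "-23 0 28 0 -1" --pt "-27 0 35 0 -1"

```text
clock: 8.6
position: [0.522, 0.2038, 0.145]
ee_rot: [-0.005, 0.782, -0.623, 0.002]
contact_force: [0.1, -4.8, -0.8]
width: 0.0102
```

Emit:
drive_tool --pt "-4 0 8 0 -1" --pt "-8 0 16 0 -1" --pt "-12 0 24 0 -1" --pt "-14 0 32 0 -1" --pt "-17 0 40 0 -1"

```text
clock: 9.1
position: [0.5181, 0.2199, 0.1042]
ee_rot: [-0.004, 0.783, -0.623, 0.003]
contact_force: [2.0, -7.5, -0.1]
width: 0.0098
```

```bash
python3 bp.py
```

```text
{'clock': 9.1, 'qpos': [0.2775, 0.3529, 1.73, 0.0004, 1.0492, 1.6212], 'position': [0.5181, 0.2199, 0.1042], 'ee_rot': [-0.0039, 0.7826, -0.6225, 0.0026], 'contact_force': [1.9707, -7.4873, -0.1255], 'width': 0.0098}
y,z 170.0767904295843 123.19853420897596 r 174.16988737598416 th 0.15616113732599657
```

Emit:
drive_tool --pt "-1 0 7 0 -1" --pt "-2 0 14 0 -1" --pt "-3 0 21 0 -1" --pt "-3 0 26 0 -1" --pt "-3 0 26 0 -1"

```text
clock: 9.6
position: [0.5186, 0.2234, 0.0846]
ee_rot: [-0.006, 0.783, -0.622, 0.004]
contact_force: [-9.9, -7.2, 37.0]
width: 0.0103
```

Emit:
drive_tool --pt "0 0 0 0 -0.4" --pt "0 0 0 0 0" --pt "0 0 0 0 0" --pt "0 0 -10 0 0" --pt "0 0 -30 0 0"

```text
clock: 10.1
position: [0.5168, 0.2231, 0.113]
ee_rot: [-0.004, 0.783, -0.623, 0.002]
contact_force: [0.2, -0.4, 0.3]
width: 0.0429
```

Emit:
drive_tool --pt "0 0 -40 0 0" --pt "0 0 -80 0 0" --pt "-30 40 -100 0 0" --pt "-60 80 -110 0 0" --pt "-60 130 -110 0 0"

```text
clock: 10.6
position: [0.3799, 0.2556, 0.2234]
ee_rot: [-0.007, 0.783, -0.622, 0.002]
contact_force: [-0.8, 0.1, 0.3]
width: 0.0425
```

Run:
```python
from h import *
st(); snap('scene','s4.png',(180,110,400,300),3.3); snap('top','t4.png',(180,140,360,310),4); cv2.imwrite('pics/t4f.png',manip.get_image('top'))
for c in ('top','scene'):
  for m in manip.masks_of(c,'big_a'): print(c,round(m['conf'],2),m['location'],m['pixels'].sum(),onz(c,m['location'],.075).round(4))
```

```text
{'clock': 10.6, 'qpos': [0.4386, 0.0952, 1.7591, 0.002, 1.2729, 1.7811], 'position': [0.3799, 0.2556, 0.2234], 'ee_rot': [-0.0069, 0.7828, -0.6222, 0.0023], 'contact_force': [-0.7945, 0.0746, 0.3364], 'width': 0.0425}
top 0.82 [293.0, 243.0] 247 [ 0.4982 -0.0075  0.075 ]
top 0.75 [176.5, 171.8] 284 [0.6734 0.2894 0.075 ]
top 0.73 [278.9, 187.4] 258 [0.6376 0.0296 0.075 ]
top 0.64 [271.3, 134.3] 248 [0.775  0.0511 0.075 ]
top 0.57 [185.4, 137.3] 254 [0.7636 0.2706 0.075 ]
top 0.54 [308.9, 137.8] 239 [ 0.7674 -0.0451  0.075 ]
scene 0.97 [257.2, 213.9] 401 [0.6272 0.0206 0.075 ]
scene 0.94 [182.5, 241.9] 424 [ 0.7937 -0.0132  0.075 ]
scene 0.8 [291.1, 181.4] 335 [ 0.5096 -0.0087  0.075 ]
scene 0.67 [275.7, 349.6] 490 [0.7874 0.2909 0.075 ]
scene 0.62 [200.6, 281.3] 362 [0.8159 0.0892 0.075 ]
```

View pics/s4.png

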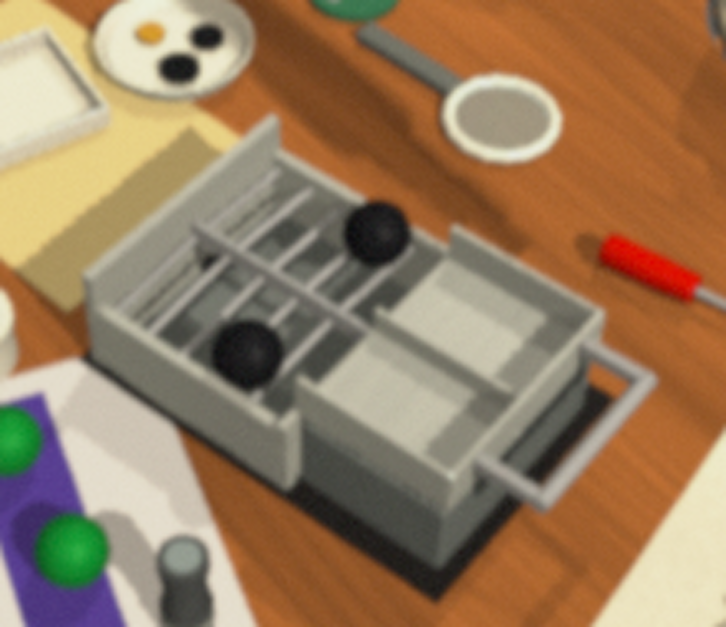

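View pics/t4.png

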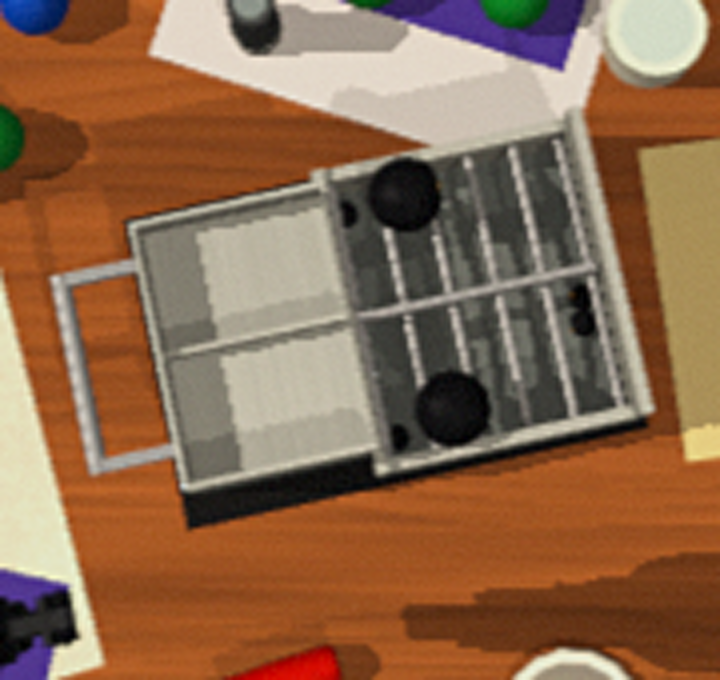

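The tray is empty and level. Two small knobs lie in the box at crop (580,305), and one each at (347,213) and (398,437), so all four are under the grate. Black knob candidates: top (281,188) and (293,242), both black and on the grate, so these are meant. The others are green or blue and on the table. Triangulating.

```bash
cat > tri.py <<'E'
from h import *; from fit import T
p=np.load('st.npy'); a=p[2]
def inv(w): d=np.array(w)[:2]-p[:2]; return np.array([np.cos(a)*d[0]+np.sin(a)*d[1],-np.sin(a)*d[0]+np.cos(a)*d[1],w[2]])
def dark(cam,uv,r=14):
    im=cv2.imread('pics/%s4raw.png'%cam[0])
    return im
def tri(u1,u2):
    c1,d1=ray('top',u1); c2,d2=ray('scene',u2); d1/=np.linalg.norm(d1); d2/=np.linalg.norm(d2)
    s=np.linalg.lstsq(np.c_[d1,-d2],c2-c1,rcond=None)[0]; A=c1+s[0]*d1;B=c2+s[1]*d2; return (A+B)/2,np.linalg.norm(A-B)
if __name__=='__main__':
  for n,u,v in (('A',(281.1,188.1),(255.2,217.3)),('B',(292.8,241.8),(294.2,180.6))):
    P,e=tri(u,v); print(n,P.round(4),'gap',e.round(4),'station',inv(P).round(4),'top@.075',inv(onz('top',u,.075)).round(4),'scene@.075',inv(onz('scene',v,.075)).round(4))
E
python3 tri.py
```

```text
A [0.6358 0.0243 0.0736] gap 0.0008 station [ 0.0702 -0.0473  0.0736] top@.075 [ 0.0702 -0.0476  0.075 ] scene@.075 [ 0.0709 -0.0462  0.075 ]
B [ 0.5014 -0.0072  0.0735] gap 0.0004 station [-0.0678 -0.0472  0.0735] top@.075 [-0.068  -0.0469  0.075 ] scene@.075 [-0.0666 -0.0466  0.075 ]
```

```bash
cat > gt.py <<'E'
import sys
from fit import *
from h import *
p=np.load('st.npy')
K={'B':(T(p,(-67,-48,0))[0],p[2]),'A':(T(p,(69.5,-48,0))[0],p[2])}
c=np.array([.6190,-.3315]); ax=np.array([np.cos(-.135),np.sin(-.135)])
K['PB']=(np.r_[c-.034*ax,0],-.135+np.pi/2); K['PA']=(np.r_[c+.034*ax,0],-.135+np.pi/2)
P,y=K[sys.argv[1]]; P=P.copy(); P[2]=float(sys.argv[2]); print(P); st(); rel(P,y)
E
python3 gt.py B .16
```

```text
[ 0.50238725 -0.00782406  0.16      ]
{'clock': 10.85, 'qpos': [0.4354, 0.0959, 1.7616, -0.0005, 1.2731, 1.7792], 'position': [0.3798, 0.2531, 0.2221], 'ee_rot': [-0.0048, 0.7827, -0.6224, 0.0027], 'contact_force': [0.5943, -0.1052, -0.0475], 'width': 0.0428}
shift [281.9 -60.   62.3] turn 1.567
```

Emit:
drive_tool --pt "45 -10 0 -0.14 0.75" --pt "90 -20 0 -0.28 0.75" --pt "135 -30 0 -0.42 0.75" --pt "180 -40 0 -0.56 0.75" --pt "225 -48 0 -0.7 0.75"

```text
clock: 11.35
position: [0.4732, 0.0584, 0.2221]
ee_rot: [-0.004, 0.94, -0.342, 0.004]
contact_force: [0.2, 0.6, 0.4]
width: 0.0745
```

```bash
python3 gt.py B .16
```

```text
[ 0.50238725 -0.00782406  0.16      ]
{'clock': 11.35, 'qpos': [-0.0269, 0.1269, 1.7251, 0.0051, 1.2788, 0.6706], 'position': [0.4732, 0.0584, 0.2221], 'ee_rot': [-0.004, 0.9395, -0.3424, 0.0044], 'contact_force': [0.1561, 0.6268, 0.4116], 'width': 0.0745}
shift [64.7 32.6 62.1] turn -0.93
```

Emit:
drive_tool --pt "30 16 10 -0.15 0.75" --pt "65 33 30 -0.3 0.75" --pt "65 33 55 -0.45 0.75" --pt "65 33 62 -0.6 0.75" --pt "65 33 62 -0.75 0.75"

```text
clock: 11.85
position: [0.503, -0.0097, 0.1578]
ee_rot: [-0.003, 1.0, 0.025, 0.004]
contact_force: [-0.3, 0.4, 0.7]
width: 0.0749
```

Emit:
drive_tool --pt "0 0 0 -0.15 0.75" --pt "0 0 0 -0.18 0.75" --pt "0 0 0 -0.18 0.75"

```text
clock: 12.15
position: [0.5045, -0.0106, 0.1572]
ee_rot: [-0.002, 0.993, 0.114, 0.004]
contact_force: [-0.3, -0.4, 0.1]
width: 0.0748
```

```bash
python3 gt.py B .061
python3 - <<'E'
from h import *; from tri import inv
snap('wrist','w5.png')
for m in manip.masks_of('wrist','big_a'): print(round(m['conf'],2),m['location'],m['pixels'].sum(),inv(wonz(m['location'],.0735)).round(4))
E
```

```text
[ 0.50238725 -0.00782406  0.061     ]
{'clock': 12.15, 'qpos': [-0.1638, 0.2225, 1.7752, 0.0071, 1.138, -0.3954], 'position': [0.5045, -0.0106, 0.1572], 'ee_rot': [-0.0023, 0.9935, 0.1141, 0.0038], 'contact_force': [-0.3373, -0.429, 0.1295], 'width': 0.0748}
shift [-2.2 -2.9 96.2] turn -0.002
0.9 [444.3, 215.3] 2723 [ 0.0727 -0.0488  0.0735]
0.86 [550.3, 22.7] 650 [0.1921 0.1376 0.0735]
0.61 [534.6, 206.1] 1182 [ 0.1801 -0.0406  0.0735]
0.58 [494.3, 281.5] 1120 [ 0.1469 -0.1164  0.0735]
0.56 [274.6, 214.5] 3407 [-0.0655 -0.0471  0.0735]
```

View pics/w5.png

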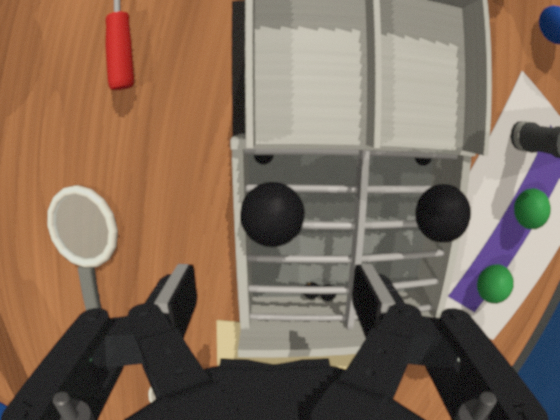

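The wrist view shows knob B at (273,214), black, in the station lane by the -x wall, matching the triangulation. Descending.

Emit:
drive_tool --pt "-1 -3 35 0 0.75" --pt "-1 -3 65 0 0.75" --pt "-1 -3 85 0 0.75" --pt "-1 -3 96 0 0.75" --pt "-1 -3 96 0 0.75"

```text
clock: 12.75
position: [0.5024, -0.0071, 0.0601]
ee_rot: [-0.003, 0.994, 0.114, 0.002]
contact_force: [-0.1, -0.4, 0.7]
width: 0.0744
```

```bash
python3 gt.py B .061
python3 - <<'E'
from h import *
snap('scene','s6.png',(200,100,400,280),3.3);snap('wrist','w6.png')
E
```

```text
[ 0.50238725 -0.00782406  0.061     ]
{'clock': 12.75, 'qpos': [-0.1574, 0.3281, 1.9108, 0.0082, 0.8995, -0.3903], 'position': [0.5024, -0.0071, 0.0601], 'ee_rot': [-0.0027, 0.9935, 0.1136, 0.0024], 'contact_force': [-0.0836, -0.4049, 0.6662], 'width': 0.0744}
shift [-0.1  0.7 -0.9] turn -0.003
```

View pics/s6.png

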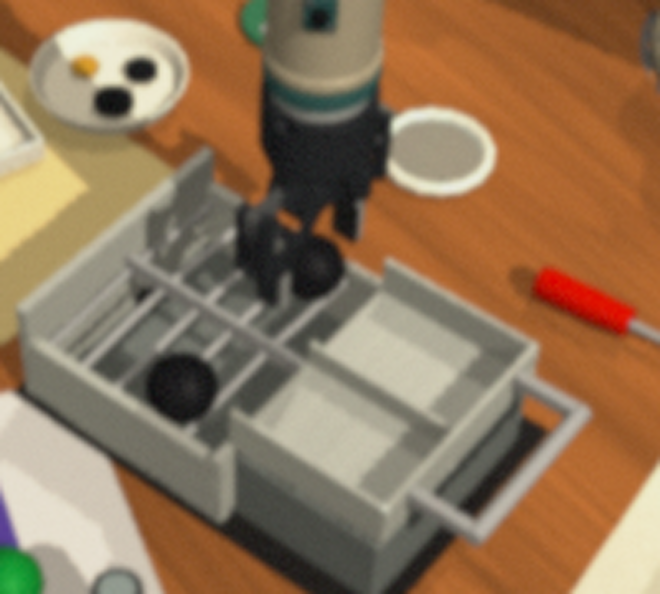

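View pics/w6.png

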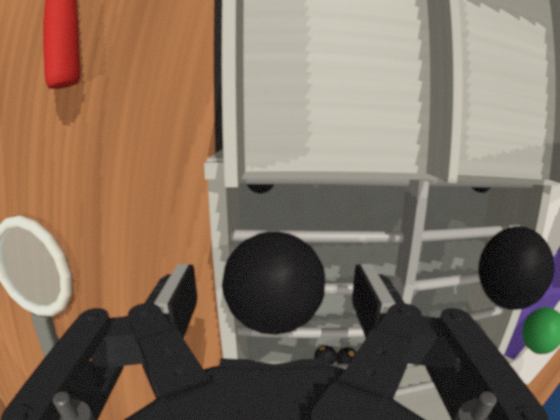

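The knob is centred between the fingers. Closing.

Emit:
drive_tool --pt "0 0 0 0 -0.2" --pt "0 0 0 0 -0.5" --pt "0 0 0 0 -0.5" --pt "0 0 0 0 -0.5" --pt "0 0 0 0 -0.5" --squeeze 40

```text
clock: 13.35
position: [0.505, -0.0075, 0.0632]
ee_rot: [-0.002, 0.993, 0.114, 0.006]
contact_force: [-0.7, -1.2, 6.8]
width: 0.0455
```

Run:
```python
from h import *
snap('wrist','w7.png')
```

```text
(no output)
```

View pics/w7.png

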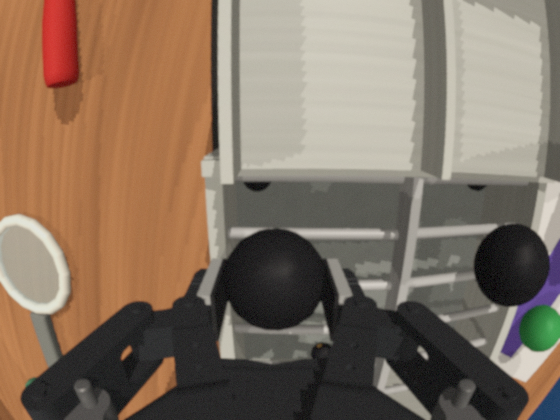

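Emit:
drive_tool --pt "0 0 -3 0 -0.5" --pt "0 0 -6 0 -0.5" --pt "0 0 -10 0 -0.5" --pt "0 0 -14 0 -0.5" --pt "0 0 -14 0 -0.5" --squeeze 40

```text
clock: 13.9
position: [0.5052, -0.0076, 0.0777]
ee_rot: [-0.002, 0.993, 0.114, 0.006]
contact_force: [0.4, 0.0, -1.4]
width: 0.0448
```

Run:
```python
from h import *
st();snap('wrist','w8.png');snap('scene','s8.png',(220,110,370,240),5)
```

```text
{'clock': 13.9, 'qpos': [-0.1575, 0.3058, 1.889, 0.0079, 0.9354, -0.3903], 'position': [0.5052, -0.0076, 0.0777], 'ee_rot': [-0.0016, 0.9935, 0.1138, 0.0063], 'contact_force': [0.3928, 0.0462, -1.3527], 'width': 0.0448}
```

View pics/w8.png

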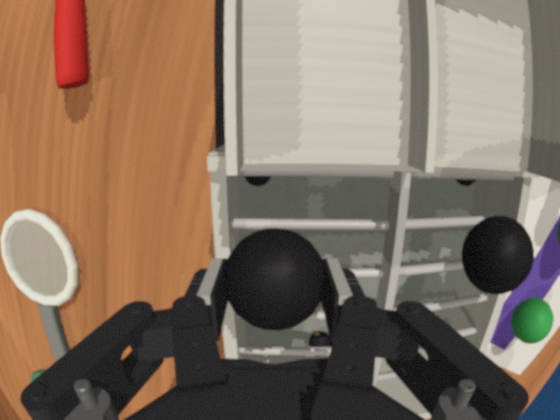

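View pics/s8.png

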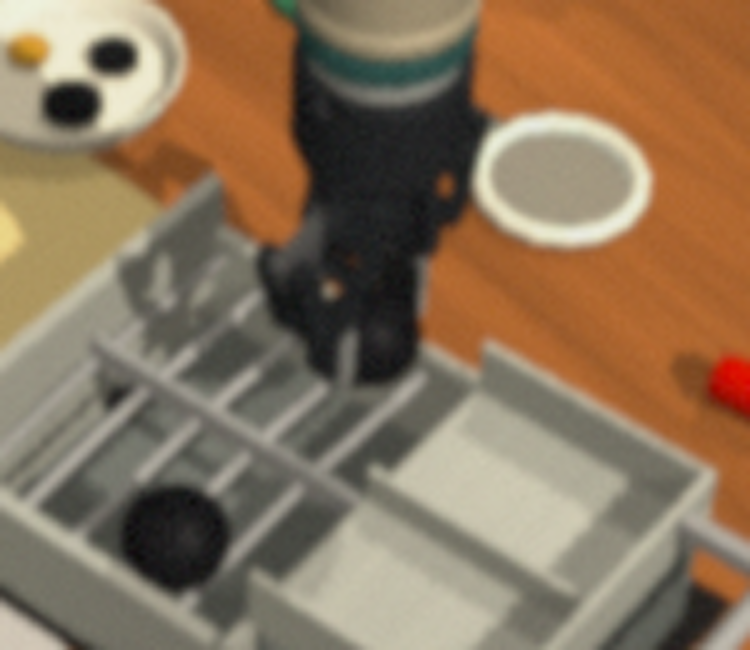

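Knob B is held and came up with the tool. Carrying it to the parts tray.

Emit:
drive_tool --pt "0 0 -15 0 -0.5" --pt "0 0 -35 0 -0.5" --pt "0 0 -55 0 -0.5" --pt "0 0 -75 0 -0.5" --pt "0 0 -85 0 -0.5"

```text
clock: 14.5
position: [0.5046, -0.0081, 0.1637]
ee_rot: [-0.001, 0.993, 0.114, 0.007]
contact_force: [0.4, -0.3, -1.2]
width: 0.0451
```

```bash
python3 gt.py PB .16
```

```text
[ 0.58530935 -0.32692393  0.16      ]
{'clock': 14.5, 'qpos': [-0.1586, 0.2133, 1.7698, 0.007, 1.1458, -0.3896], 'position': [0.5046, -0.0081, 0.1637], 'ee_rot': [-0.0014, 0.9935, 0.1138, 0.007], 'contact_force': [0.4392, -0.2927, -1.2105], 'width': 0.0451}
shift [  6.5 328.9   3.4] turn -1.208
```

Emit:
drive_tool --pt "0 20 0 -0.1 -0.5" --pt "2 50 0 -0.22 -0.5" --pt "3 85 0 -0.34 -0.5" --pt "3 120 0 -0.46 -0.5" --pt "4 155 0 -0.58 -0.5"

```text
clock: 15.0
position: [0.5433, -0.1592, 0.1629]
ee_rot: [0.0, 0.918, 0.395, 0.007]
contact_force: [0.4, 0.3, -1.2]
width: 0.0453
```

```bash
python3 gt.py PB .16
```

```text
[ 0.58530935 -0.32692393  0.16      ]
{'clock': 15.0, 'qpos': [-0.4141, 0.3036, 1.642, 0.0102, 1.1867, -1.2311], 'position': [0.5433, -0.1592, 0.1629], 'ee_rot': [0.0002, 0.9185, 0.3955, 0.0066], 'contact_force': [0.3708, 0.2707, -1.1778], 'width': 0.0453}
shift [-93.  145.8   2.6] turn -0.623
```

Emit:
drive_tool --pt "-18 29 0 -0.13 -0.5" --pt "-40 62 0 -0.26 -0.5" --pt "-62 98 0 -0.4 -0.5" --pt "-82 128 0 -0.52 -0.5" --pt "-93 146 0 -0.62 -0.5"

```text
clock: 15.5
position: [0.5855, -0.3302, 0.1612]
ee_rot: [0.002, 0.753, 0.658, 0.006]
contact_force: [-0.2, 1.2, -1.6]
width: 0.0451
```

Emit:
drive_tool --pt "0 0 0 0 -0.5" --pt "0 0 0 0 -0.5"

```text
clock: 15.7
position: [0.5847, -0.3299, 0.1598]
ee_rot: [0.001, 0.754, 0.657, 0.006]
contact_force: [-0.2, 0.0, -1.1]
width: 0.0451
```

```bash
python3 gt.py PB .03;  python3 - <<'E'
from h import *
snap('wrist','w9.png');snap('top','t9.png',(340,140,480,300),3.7)
E
```

```text
[ 0.58530935 -0.32692393  0.03      ]
{'clock': 15.7, 'qpos': [-0.6231, 0.4593, 1.3981, 0.0112, 1.2806, -2.0593], 'position': [0.5847, -0.3299, 0.1598], 'ee_rot': [0.0005, 0.7541, 0.6567, 0.0057], 'contact_force': [-0.2178, 0.0193, -1.1309], 'width': 0.0451}
shift [  2.   -0.9 129.8] turn -0.003
```

View pics/w9.png

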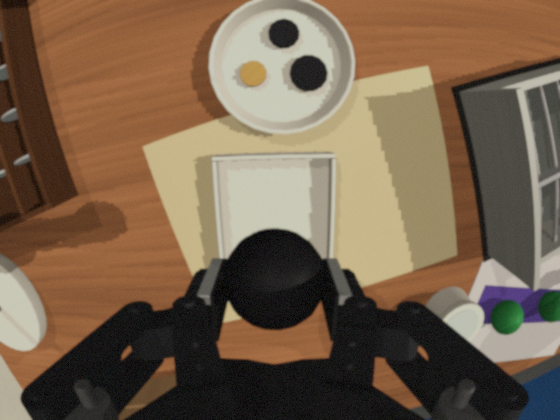

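View pics/t9.png

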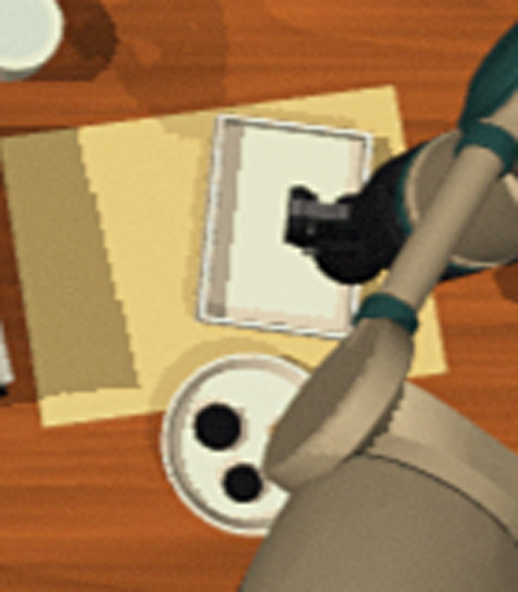

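Run:
```python
from h import *
q=[onz('top',(340+u/3.7,140+v/3.7),.02) for u,v in ((221,116),(373,132),(351,338),(198,322))]
print(np.round(q,4), np.mean(q,0).round(4))
w=[wonz(u,.02) for u in ((213,156),(335,155))]; print(np.round(w,4))
f=np.array(q[0])+q[1]-q[2]-q[3]; print('axis',np.arctan2(f[1],f[0]), np.linalg.norm(f)/2, np.linalg.norm(q[1]-q[0]))
```

```text
[[ 0.6954 -0.2896  0.02  ]
 [ 0.6856 -0.3978  0.02  ]
 [ 0.5379 -0.378   0.02  ]
 [ 0.5474 -0.2707  0.02  ]] [ 0.6166 -0.334   0.02  ]
[[ 0.5382 -0.3765  0.02  ]
 [ 0.5521 -0.2693  0.02  ]]
axis -0.12997303988817221 0.14913719673352305 0.10866706265261836
```

The tray centre from both cameras is (0.617,-0.334), with axis -0.13 rad, so the knob is over its near half. Lowering.

Emit:
drive_tool --pt "0 0 35 0 -0.5" --pt "0 0 75 0 -0.5" --pt "0 0 110 0 -0.5" --pt "0 0 128 0 -0.5" --pt "0 0 135 0 -0.5"

```text
clock: 16.3
position: [0.5846, -0.325, 0.0234]
ee_rot: [-0.002, 0.753, 0.658, 0.005]
contact_force: [-0.1, 0.4, -1.0]
width: 0.0451
```

Emit:
drive_tool --pt "0 0 0 0 -0.5" --pt "0 0 2 0 -0.5"

```text
clock: 16.5
position: [0.5853, -0.3245, 0.0226]
ee_rot: [-0.001, 0.753, 0.658, 0.006]
contact_force: [0.0, -0.6, -0.7]
width: 0.0452
```

Emit:
drive_tool --pt "0 0 1 0 -0.5" --pt "0 0 2 0 -0.5"

```text
clock: 16.7
position: [0.5862, -0.3248, 0.0222]
ee_rot: [0.0, 0.753, 0.658, 0.006]
contact_force: [-0.1, 0.0, 0.5]
width: 0.0451
```

Emit:
drive_tool --pt "0 0 2 0 -0.5" --pt "0 0 3 0 -0.5"

```text
clock: 16.9
position: [0.5865, -0.3251, 0.0197]
ee_rot: [0.001, 0.753, 0.658, 0.006]
contact_force: [-0.0, 0.4, -1.2]
width: 0.0454
```

Run:
```python
from h import *
st();snap('scene','s10.png',(120,80,270,210),5);
```

```text
{'clock': 16.9, 'qpos': [-0.6161, 0.5786, 1.5677, 0.0137, 0.9904, -2.06], 'position': [0.5865, -0.3251, 0.0197], 'ee_rot': [0.001, 0.753, 0.658, 0.0062], 'contact_force': [-0.0036, 0.4051, -1.2011], 'width': 0.0454}
```

View pics/s10.png

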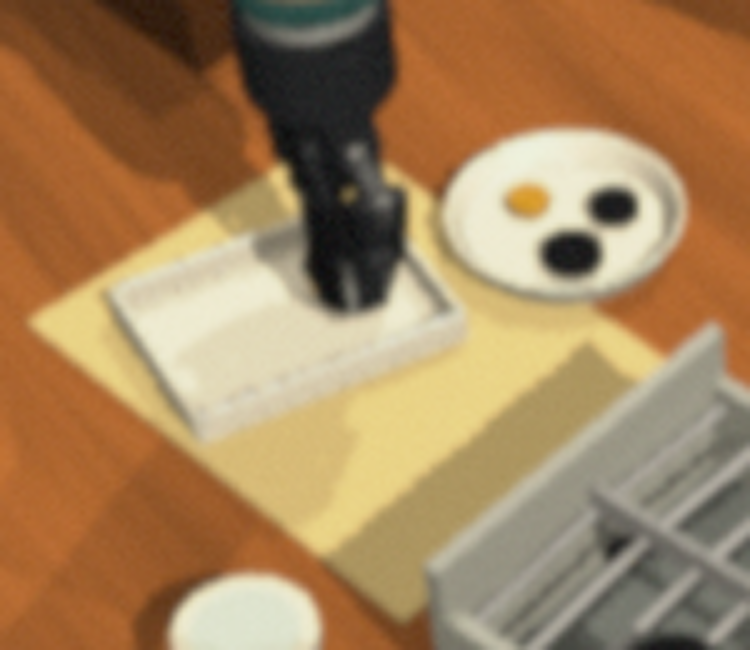

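Still hanging (-1.2 N), so I'll keep lowering slowly to contact.

Emit:
drive_tool --pt "0 0 1 0 -0.5" --pt "0 0 2 0 -0.5" --pt "0 0 2 0 -0.5"

```text
clock: 17.25
position: [0.5865, -0.325, 0.0187]
ee_rot: [0.001, 0.753, 0.658, 0.006]
contact_force: [-1.2, 0.9, 5.6]
width: 0.045
```

Emit:
drive_tool --pt "0 0 1 0 -0.5" --pt "0 0 2 0 -0.5" --pt "0 0 2 0 -0.5"

```text
clock: 17.55
position: [0.5867, -0.325, 0.0186]
ee_rot: [0.001, 0.753, 0.658, 0.006]
contact_force: [-3.0, 2.0, 10.9]
width: 0.0455
```

Contact at TCP z 0.0187, as predicted (0.018). Opening gently.

Emit:
drive_tool --pt "0 0 0 0 0.1" --pt "0 0 0 0 0.2" --pt "0 0 0 0 0.35" --pt "0 0 0 0 0.4" --pt "0 0 -5 0 0.4"

```text
clock: 18.05
position: [0.586, -0.3247, 0.0227]
ee_rot: [0.0, 0.753, 0.658, 0.006]
contact_force: [-0.4, -0.5, 0.7]
width: 0.0596
```

Emit:
drive_tool --pt "0 0 -20 0 0.4" --pt "0 0 -50 0 0.4" --pt "0 0 -90 0 0.6" --pt "0 0 -130 0 0.75" --pt "0 0 -145 0 0.75"

```text
clock: 18.55
position: [0.5865, -0.3271, 0.1729]
ee_rot: [0.004, 0.753, 0.658, 0.007]
contact_force: [0.1, 0.1, -0.4]
width: 0.0746
```

```bash
python3 - <<'E'
from h import *
st();snap('scene','s11.png',(120,80,320,260),3.3);snap('wrist','w11.png')
E
python3 gt.py A .16
```

```text
{'clock': 18.55, 'qpos': [-0.6187, 0.4468, 1.3857, 0.0122, 1.2973, -2.0582], 'position': [0.5865, -0.3271, 0.1729], 'ee_rot': [0.0044, 0.753, 0.658, 0.0071], 'contact_force': [0.0894, 0.0834, -0.3868], 'width': 0.0746}
[0.63526147 0.023428   0.16      ]
{'clock': 18.65, 'qpos': [-0.6188, 0.4476, 1.3879, 0.0122, 1.2952, -2.0582], 'position': [0.5862, -0.3269, 0.1715], 'ee_rot': [0.0039, 0.753, 0.6579, 0.007], 'contact_force': [-0.1654, 0.3632, 0.1557], 'width': 0.0748}
shift [353.7   1.4  13.4] turn 1.205
```

View pics/s11.png

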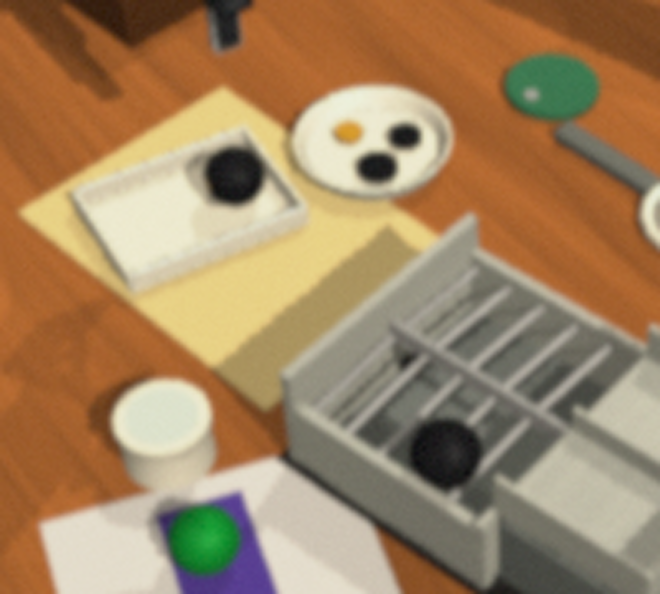

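View pics/w11.png

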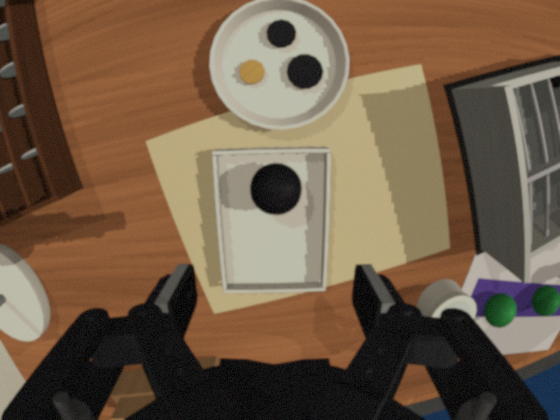

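Knob B lies in the near half of the parts tray at wrist (276,188). Now knob A.

Emit:
drive_tool --pt "45 0 0 0.14 0.75" --pt "95 0 0 0.28 0.75" --pt "145 0 0 0.42 0.75" --pt "190 0 0 0.56 0.75" --pt "235 0 0 0.7 0.75"

```text
clock: 19.15
position: [0.6167, -0.0919, 0.1709]
ee_rot: [0.0, 0.934, 0.357, 0.007]
contact_force: [0.9, -0.6, -0.0]
width: 0.075
```

```bash
python3 gt.py A .16
```

```text
[0.63526147 0.023428   0.16      ]
{'clock': 19.15, 'qpos': [-0.2638, 0.3788, 1.5032, 0.0077, 1.2484, -0.9966], 'position': [0.6167, -0.0919, 0.1709], 'ee_rot': [0.0003, 0.934, 0.3571, 0.0067], 'contact_force': [0.8697, -0.6073, -0.0177], 'width': 0.075}
shift [ 90.6 -73.6  11.7] turn 0.499
```

Emit:
drive_tool --pt "35 -28 3 0.13 0.75" --pt "70 -56 6 0.26 0.75" --pt "91 -74 11 0.4 0.75" --pt "91 -74 11 0.5 0.75" --pt "91 -74 11 0.5 0.75"

```text
clock: 19.65
position: [0.6342, 0.0252, 0.1586]
ee_rot: [-0.002, 0.993, 0.116, 0.005]
contact_force: [-0.3, -1.0, 0.2]
width: 0.0743
```

```bash
python3 gt.py A .061
python3 - <<'E'
from h import *; from tri import inv
snap('wrist','w12.png')
for m in manip.masks_of('wrist','big_a')[:4]: print(round(m['conf'],2),m['location'],m['pixels'].sum(),inv(wonz(m['location'],.0735)).round(4))
E
```

```text
[0.63526147 0.023428   0.061     ]
{'clock': 19.65, 'qpos': [-0.0726, 0.405, 1.4929, 0.0052, 1.235, -0.307], 'position': [0.6342, 0.0252, 0.1586], 'ee_rot': [-0.0016, 0.9932, 0.1161, 0.0048], 'contact_force': [-0.2905, -0.9681, 0.1854], 'width': 0.0743}
shift [-0.3  2.2 97.6] turn 0.002
0.83 [403.9, 288.0] 458 [ 0.1818 -0.1117  0.0735]
0.65 [439.0, 211.2] 1663 [ 0.2036 -0.0423  0.0735]
0.57 [277.6, 221.5] 3314 [ 0.072  -0.0501  0.0735]
```

View pics/w12.png

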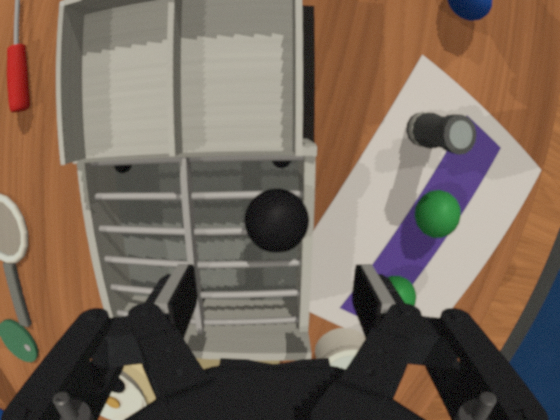

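Black knob A at wrist (277,220), by the +x wall; the green ones at (437,214) and (400,294) are off the station. Descending.

Emit:
drive_tool --pt "1 3 35 0 0.75" --pt "1 3 65 0 0.75" --pt "1 3 85 0 0.75" --pt "1 3 97 0 0.75" --pt "1 3 97 0 0.75"

```text
clock: 20.25
position: [0.636, 0.0207, 0.0605]
ee_rot: [-0.002, 0.993, 0.116, 0.004]
contact_force: [0.4, -0.4, 0.5]
width: 0.0748
```

```bash
python3 gt.py A .061
python3 - <<'E'
from h import *
snap('wrist','w13.png')
E
```

```text
[0.63526147 0.023428   0.061     ]
{'clock': 20.25, 'qpos': [-0.0794, 0.4936, 1.6113, 0.0055, 1.0304, -0.3144], 'position': [0.636, 0.0207, 0.0605], 'ee_rot': [-0.0017, 0.9933, 0.1158, 0.0035], 'contact_force': [0.356, -0.436, 0.4909], 'width': 0.0748}
shift [-0.1 -2.8 -0.5] turn 0.001
```

View pics/w13.png

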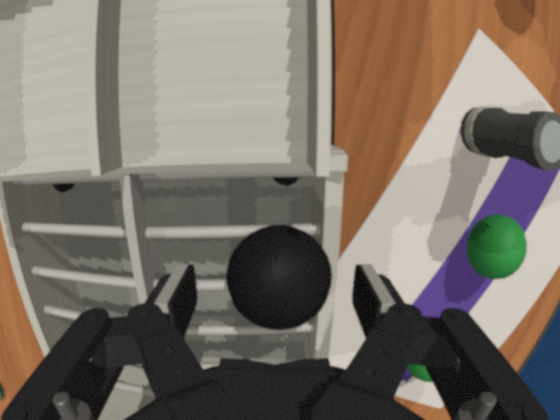

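Emit:
drive_tool --pt "2 -2 0 0 0.75" --pt "2 -2 0 0 0.3" --pt "2 -2 0 0 -0.2" --pt "2 -2 0 0 -0.5" --pt "2 -2 0 0 -0.5"

```text
clock: 20.8
position: [0.6373, 0.0229, 0.0633]
ee_rot: [-0.001, 0.993, 0.116, 0.004]
contact_force: [-2.5, -0.6, 5.4]
width: 0.0451
```

Emit:
drive_tool --pt "0 0 0 0 -0.5" --pt "0 0 0 0 -0.5" --pt "0 0 -4 0 -0.5" --pt "0 0 -10 0 -0.5" --pt "0 0 -16 0 -0.5" --squeeze 40

```text
clock: 21.3
position: [0.6374, 0.0229, 0.0797]
ee_rot: [-0.001, 0.993, 0.116, 0.004]
contact_force: [0.2, 0.8, 0.1]
width: 0.0451
```

Run:
```python
from h import *
st();snap('wrist','w14.png')
```

```text
{'clock': 21.3, 'qpos': [-0.0753, 0.4761, 1.5871, 0.0042, 1.0708, -0.3103], 'position': [0.6374, 0.0229, 0.0797], 'ee_rot': [-0.0011, 0.9932, 0.1162, 0.0041], 'contact_force': [0.1967, 0.8299, 0.136], 'width': 0.0451}
```

View pics/w14.png

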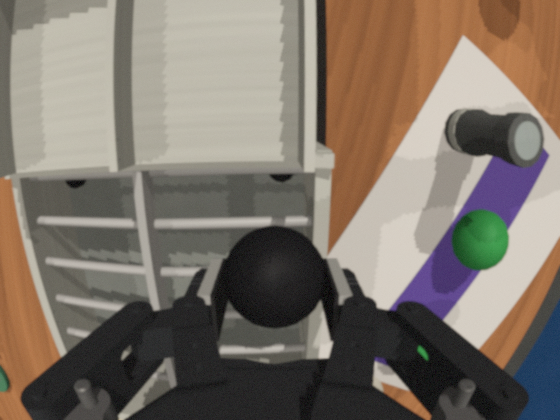

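Held. Raising it, then carrying.

Emit:
drive_tool --pt "0 0 -15 0 -0.5" --pt "0 0 -35 0 -0.5" --pt "0 0 -55 0 -0.5" --pt "0 0 -75 0 -0.5" --pt "0 0 -85 0 -0.5"

```text
clock: 21.85
position: [0.6385, 0.0225, 0.1682]
ee_rot: [-0.001, 0.993, 0.116, 0.007]
contact_force: [1.0, -0.1, -0.5]
width: 0.0454
```

```bash
sed -i 's/c=np.array(\[.6190,-.3315\])/c=np.array([.6175,-.3335])/; s/\.034\*ax/.038*ax/g; s/-\.135/-.130/g' gt.py
python3 - <<'E'
from h import *
im=manip.get_image('top'); cv2.imwrite('pics/t15.png',im)
for m in manip.masks_of('top','big_a')+manip.masks_of('scene','big_a'): print(round(m['conf'],2),m['location'],m['pixels'].sum(),onz('top',m['location'],.028).round(4),onz('scene',m['location'],.028).round(4))
E
python3 gt.py PA .16
```

```text
0.71 [176.3, 171.1] 273 [0.6849 0.2999 0.028 ] [ 0.6808 -0.2344  0.028 ]
0.56 [186.8, 138.7] 217 [0.7729 0.2758 0.028 ] [ 0.6005 -0.3155  0.028 ]
0.51 [415.3, 214.5] 282 [ 0.5802 -0.3259  0.028 ] [0.3199 0.2095 0.028 ]
0.81 [181.1, 241.8] 371 [0.4993 0.2794 0.028 ] [ 0.7824 -0.0477  0.028 ]
0.75 [323.3, 332.6] 436 [ 0.2773 -0.088   0.028 ] [0.6794 0.3026 0.028 ]
0.72 [203.1, 278.4] 415 [0.4069 0.2192 0.028 ] [0.7956 0.0592 0.028 ]
0.65 [192.4, 134.4] 279 [0.7849 0.2614 0.028 ] [ 0.5806 -0.3204  0.028 ]
0.63 [255.9, 215.3] 396 [0.5713 0.0879 0.028 ] [ 0.6098 -0.0086  0.028 ]
0.61 [275.9, 347.6] 493 [0.2386 0.0306 0.028 ] [0.7707 0.2711 0.028 ]
0.33 [230.2, 122.2] 1320 [0.82   0.1619 0.028 ] [ 0.4768 -0.3005  0.028 ]
0.16 [235.5, 287.8] 478 [0.3847 0.1358 0.028 ] [0.7557 0.1181 0.028 ]
[ 0.65517935 -0.3384261   0.16      ]
{'clock': 22.0, 'qpos': [-0.0757, 0.4032, 1.4755, 0.0039, 1.2519, -0.31], 'position': [0.6376, 0.0226, 0.1664], 'ee_rot': [-0.0008, 0.9932, 0.1163, 0.0058], 'contact_force': [0.2459, 0.4065, -0.5625], 'width': 0.0449}
shift [-66.3 355.3   5.5] turn -1.208
```

Emit:
drive_tool --pt "-4 20 0 -0.1 -0.5" --pt "-9 50 0 -0.22 -0.5" --pt "-16 85 0 -0.34 -0.5" --pt "-22 120 0 -0.46 -0.5" --pt "-29 155 0 -0.58 -0.5"

```text
clock: 22.5
position: [0.6444, -0.1359, 0.1642]
ee_rot: [-0.0, 0.917, 0.398, 0.005]
contact_force: [0.8, 0.4, -1.3]
width: 0.0452
```

```bash
python3 gt.py PA .16
```

```text
[ 0.65517935 -0.3384261   0.16      ]
{'clock': 22.5, 'qpos': [-0.3169, 0.4363, 1.4259, 0.0066, 1.2724, -1.1372], 'position': [0.6444, -0.1359, 0.1642], 'ee_rot': [-0.0001, 0.9174, 0.3978, 0.0047], 'contact_force': [0.7686, 0.3882, -1.2973], 'width': 0.0452}
shift [-140.5  146.3    3.5] turn -0.622
```

Emit:
drive_tool --pt "-25 26 0 -0.13 -0.5" --pt "-55 57 0 -0.26 -0.5" --pt "-85 89 0 -0.4 -0.5" --pt "-115 120 0 -0.52 -0.5" --pt "-140 146 0 -0.62 -0.5"

```text
clock: 23.0
position: [0.6544, -0.34, 0.1613]
ee_rot: [0.0, 0.751, 0.66, 0.004]
contact_force: [0.6, 0.1, -0.7]
width: 0.0451
```

Emit:
drive_tool --pt "0 0 0 0 -0.5" --pt "0 0 0 0 -0.5"

```text
clock: 23.2
position: [0.6533, -0.3406, 0.1587]
ee_rot: [-0.002, 0.752, 0.659, 0.004]
contact_force: [0.0, 0.8, -0.4]
width: 0.0453
```

```bash
python3 gt.py PA .023;  python3 - <<'E'
from h import *
snap('wrist','w16.png')
E
```

```text
[ 0.65517935 -0.3384261   0.023     ]
{'clock': 23.2, 'qpos': [-0.5788, 0.5603, 1.2209, 0.0081, 1.3622, -2.0196], 'position': [0.6533, -0.3406, 0.1587], 'ee_rot': [-0.0019, 0.7521, 0.659, 0.0036], 'contact_force': [0.0057, 0.8493, -0.425], 'width': 0.0453}
shift [  1.3   1.4 135.7] turn -0.002
```

View pics/w16.png

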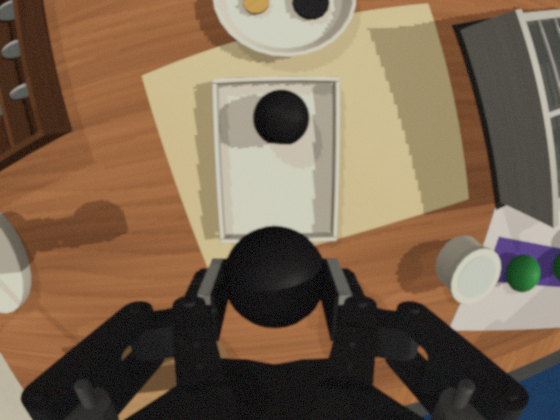

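Emit:
drive_tool --pt "-1 1 35 0 -0.5" --pt "-1 1 75 0 -0.5" --pt "-1 1 110 0 -0.5" --pt "-1 1 128 0 -0.5" --pt "-1 1 135 0 -0.5"

```text
clock: 23.75
position: [0.6533, -0.336, 0.0211]
ee_rot: [-0.005, 0.751, 0.66, 0.003]
contact_force: [-0.4, 0.4, -1.1]
width: 0.045
```

Emit:
drive_tool --pt "0 0 1 0 -0.5" --pt "0 0 2 0 -0.5" --pt "0 0 2 0 -0.5"

```text
clock: 24.05
position: [0.6542, -0.336, 0.0206]
ee_rot: [-0.004, 0.751, 0.66, 0.004]
contact_force: [-0.1, -0.0, -0.8]
width: 0.0453
```

Emit:
drive_tool --pt "0 0 1 0 -0.5" --pt "0 0 2 0 -0.5" --pt "0 0 2 0 -0.5"

```text
clock: 24.35
position: [0.6544, -0.3362, 0.0192]
ee_rot: [-0.003, 0.751, 0.66, 0.004]
contact_force: [-0.6, -0.2, 0.3]
width: 0.045
```

Emit:
drive_tool --pt "0 0 1 0 -0.5" --pt "0 0 2 0 -0.5" --pt "0 0 2 0 -0.5"

```text
clock: 24.65
position: [0.6547, -0.3363, 0.0189]
ee_rot: [-0.003, 0.751, 0.66, 0.004]
contact_force: [-1.6, 1.9, 6.5]
width: 0.045
```

Contact. Releasing gently.

Emit:
drive_tool --pt "0 0 0 0 0.1" --pt "0 0 0 0 0.2" --pt "0 0 0 0 0.35" --pt "0 0 0 0 0.4" --pt "0 0 -5 0 0.4"

```text
clock: 25.15
position: [0.654, -0.336, 0.0229]
ee_rot: [-0.004, 0.751, 0.66, 0.004]
contact_force: [0.4, -0.3, 0.1]
width: 0.0599
```

Emit:
drive_tool --pt "0 0 -20 0 0.4" --pt "0 0 -50 0 0.4" --pt "0 0 -90 0 0.4" --pt "0 0 -130 0 0.4" --pt "0 0 -145 0 0.4"

```text
clock: 25.65
position: [0.6559, -0.3388, 0.1736]
ee_rot: [0.0, 0.751, 0.66, 0.005]
contact_force: [0.7, -0.9, 0.2]
width: 0.0599
```

Emit:
drive_tool --pt "-40 0 -10 0 0.4" --pt "-80 0 -20 0 0.4" --pt "-120 0 -30 0 0.4" --pt "-160 0 -30 0 0.4" --pt "-160 0 -30 0 0.4"

```text
clock: 26.15
position: [0.633, -0.5041, 0.202]
ee_rot: [0.002, 0.753, 0.658, 0.003]
contact_force: [0.3, 0.3, -1.1]
width: 0.0597
```

Run:
```python
from h import *
st();snap('scene','s17.png');snap('top','t17.png');im=snap('top','t17c.png',(180,130,450,290),2.9)
```

```text
{'clock': 26.15, 'qpos': [-0.7611, 0.6575, 0.933, 0.0061, 1.5472, -2.1978], 'position': [0.633, -0.5041, 0.202], 'ee_rot': [0.0016, 0.753, 0.6581, 0.0032], 'contact_force': [0.2624, 0.2742, -1.0783], 'width': 0.0597}
```

View pics/s17.png

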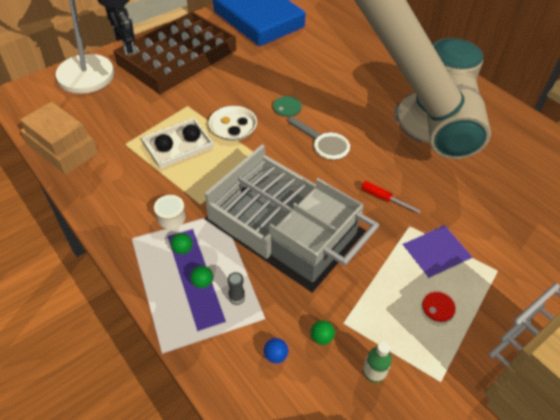

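View pics/t17c.png

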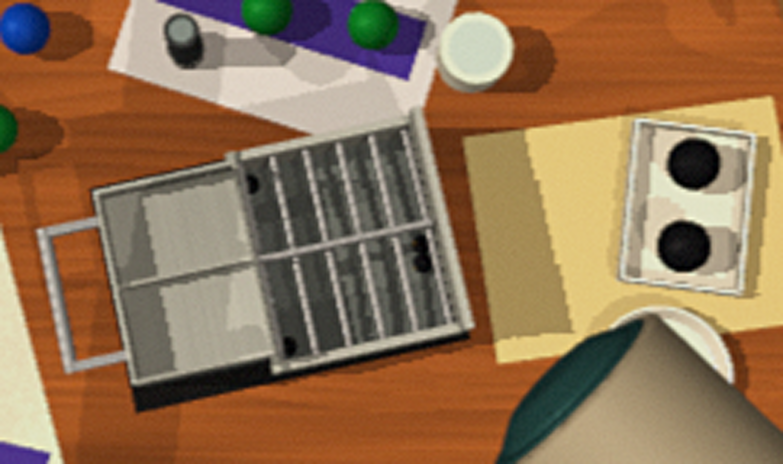

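Both black knobs are in the parts tray at crop (693,164) and (684,246). The tipping tray is level and empty. All four small knobs are under the grate, at crop (250,183), (289,346) and (422,245/263). The bystanders are unmoved, so I'm handing in.

```bash
python3 -c "
from rig import manip
print(manip.sign_off())"
```

```text
the job is handed in; nothing more can be done
None
```

The job is done and was handed in at about 26 s, well under the 69 s limit.

- **Tipping:** I lifted the tray by its bar to about 1.15 rad and held it for about 0.8 s. I then brought it fully down in the grip and let go.
- **Knobs:** All four small knobs dropped through into the catch box. I laid both big black knobs into the white parts tray, opening the fingers only after feeling contact with its floor.
- **Last pictures:** The tipping tray is level and empty. Both big knobs lie in the parts tray, and the four small ones are under the grate. The monocular, stand magnifier, red loupe and bottle look unmoved, and the gripper is clear of everything.

**Checks that were off:**
- My first fit of the station put the bar about 3 mm off in the fixed cameras; the wrist camera settled it.
- While setting the tipping tray down, the gripper pushed on the bar with up to 37 N upward force on the tool for a moment.
- The fingers closed to 45 mm on the 48 mm knobs, so they probably gripped slightly above the middle. Both held without slipping.

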